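# Open the deburring barrel and load it with cut tube pieces

## Task

Load the deburring barrel: first lift the locking bar straight up out of its two U brackets, keeping it level so that both ends come clear together, and lay it on the black rubber mat with its grip upwards; then unscrew the cap anticlockwise until the thread lets go, lift it off and set it on the mat too, right way up. Finally put every piece of square tube from the bench into the barrel, leaving bar and cap flat on the mat and the round flange and round plug where they are.

Things in the scene. Friction and masses are not known exactly. Their poses are not given: they have to be found in the camera images.
- barrel: Fixed deburring barrel: upright steel pot 144 mm in diameter on a yellow base plate 300 x 170 x 12 mm (long side along its x), with two yellow U brackets 120 mm from the centre along +x and -x. Origin: on the table under the pot's axis, z up. The neck is 106 mm in outer diameter, rim 130 mm above the table, with a coarse right-handed outside thread of 11 mm lead.
- bracket_a (a point): Centre of the slot floor of the U bracket at the barrel's +x side, 178 mm above the table. Slot open at the top, 26 mm wide (across the barrel's y); prong tops 25 mm above this point; bracket 12 mm thick (x), 46 mm wide (y).
- bracket_b (a point): The same of the U bracket at the barrel's -x side.
- mouth (a point): Centre of the barrel's round mouth, level with its rim (130 mm above the table); clear opening 98 mm in diameter, about 113 mm deep inside. Covered by the cap at the start.
- cap: Aluminium screw cap, 130 mm in diameter, 46 mm tall, plus a grip bar on top; loose, screwed home at the start. Origin: centre of its lower open edge, z up, 90.5 mm above the table when home. x runs along the grip bar. Turned anticlockwise from above it rises 11 mm a turn; the thread lets go at 2 turns (22 mm up) or just past. Lift it 45 mm more to clear the neck. Turns easily, stays where left. 0.35 kg.
- cap_grip (a point): Centre of the cap's grip bar, 63 mm above the cap's origin: the bar is 66 mm long (cap x), 14 mm thick (cap y), 34 mm high, standing on the cap's flat top, so its lower edge is 17 mm below this point.
- bar: Loose steel locking bar, 280 mm long (its x), 22 mm wide, 12 mm thick, lying in the two U brackets across the cap at the start (a few mm above the cap's grip). In its middle an upright grip block. Origin: centre of its underside, z up. About 0.45 kg.
- bar_grip (a point): Centre of the locking bar's grip block, 29 mm above the bar's origin: block 60 mm long (bar x), 16 mm thick (bar y), 34 mm high, standing on the bar's top, so its lower edge is 17 mm below this point.
- bar_end_a (a point): Underside of the locking bar, 130 mm from its middle along +x.
- bar_end_b (a point): Underside of the locking bar, 130 mm from its middle along -x.
- mat: Fixed flat black rubber mat, 340 mm (its x) x 240 mm (y), 4 mm thick; to one side of the barrel. Origin: centre of its underside, on the table.
- board: Fixed flat plywood board, 340 x 240 mm, 4 mm thick, on the other side of the barrel, on which the tube pieces lie. Origin: centre of its underside, on the table.
- piece1: Loose piece of square steel tube, 70 mm long (its x), 28 x 28 mm, lying on the board (it may get knocked off it); one of two to four (absent ones read None). Origin: centre of its underside as it lies at the start. About 0.15 kg.
- piece2: Loose piece of square steel tube, 70 mm long (its x), 28 x 28 mm, lying on the board (it may get knocked off it); one of two to four (absent ones read None). Origin: centre of its underside as it lies at the start. About 0.15 kg.
- piece3: Loose piece of square steel tube, 70 mm long (its x), 28 x 28 mm, lying on the board (it may get knocked off it); one of two to four (absent ones read None). Origin: centre of its underside as it lies at the start. About 0.15 kg.
- piece4: Loose piece of square steel tube, 70 mm long (its x), 28 x 28 mm, lying on the board (it may get knocked off it); one of two to four (absent ones read None). Origin: centre of its underside as it lies at the start. About 0.15 kg.
- flange: Bystander: round steel flange 72 mm in diameter, 32 mm high, on the board. Not to be moved. Origin: under its middle.
- round_plug: Bystander: solid round steel plug 44 mm in diameter, 40 mm high, on the board. Not to be moved. Origin: under its middle.

How it is judged:
By the outcome, as a careful person would: the job done as asked, in the order asked, and still so for the second after the job is handed in, with the robot touching nothing.
Of piece1, piece2, piece3, piece4 only 2 to 4 are there at a start; the rules pass over those that are not, and their reading is None.
At some moment in a run one of piece1, piece2, piece3, piece4 may be knocked a few centimetres aside while the robot is not near it.
It also fails if it takes over 210 s, if anything falls off the work surface, if the arm or the gripper's body presses on something with over 40 N, if the wrist force passes 120 N, or if a joint passes its speed limit or range.

## Robot

A 6-joint arm with a two-finger parallel gripper is mounted at the origin on the work surface. World frame = base frame: x ahead of the robot, y to its left, z up, the work surface at z = 0. Lengths are in m, angles in rad, forces in N, time in s.
With the tool pointing down it reaches from about 0.3 to 0.775 m from the base axis. Payload 14.6 kg.
Tool frame: the origin (TCP) lies midway between the tips of the shut fingers; the grasp point (between the pads) lies 19 mm behind it (ctrl.pinch_z is the distance from the TCP to the grasp point, in m); z points along the fingers, y is the line along which they close (so a half turn about z gives the same grasp; the last joint's range is limited). The gripper opens to 94 mm and grips with 3 to 60 N. Pads are 16 mm wide; open, the fingers measure 119 mm over their backs; the gripper's body (75 mm by 177 mm) begins 78 mm behind the grasp point.
Start: joints at [-1.35, 0.3, 1.521, -0, 1.321, -0.067], TCP at [0.156, -0.527, 0.205] pointing down, gripper open.
Joint ranges: [-3.03, 3.03], [-0.79, 2.21], [0.23, 2.52], [-1.04, 4.18], [0, 3.07], [-2.55, 2.55]. Speed limits (rad/s): [2.22, 2.22, 2.57, 3.14, 3.14, 3.14].

## Interface

Orientations are given as [roll, pitch, yaw] about the fixed x, y, z axes, in that order (R = Rz(yaw) Ry(pitch) Rx(roll)).
In Python, from station import ctrl gives the robot as it stands.
- The arm moves only by the tool jog_arm, never from a script. Its argument "motion" is a list of rows, each a list of 7 numbers: the shift along the tool's x, y, z in m, then the turn, a rotation vector about the tool's x, y, z in rad, then the opening, from -1 (shut) to 1 (fully open). In form: [[tx, ty, tz, rx, ry, rz, gripper], ...]. A call has 1 to 5 rows; each row shifts and turns the commanded pose from where the row before left it, along the tool's axes as they then stand; what a row does not reach is not made up. A row lasts 1/10 s, in which the tool goes at most 50 mm and 8.59 degrees, less where a joint would pass 70% of its speed; a pose out of reach is approached as far as the arm can. A call is refused whole if a number of a shift passes 0.05 or a number of a turn 0.15, either way. A call with a gripper value outside its range is refused whole. The fingers move at their own pace and stop on an object; "squeeze" is the grip in N (left out, the last holds). Time passes only in rows, so rows that do not move let the fingers close. It gives the time, the measured TCP pose, the force, the opening and the grip force at its end, in the units of the state.
- ctrl.get_obs(): the state, without advancing time (a new reading comes with each control period).
- ctrl.camera(name): name is "scene" or "top"; returns the picture (400x640x3 uint8, red, green, blue); there is no depth.
- ctrl.camera_model(name): a dict with "intrinsics" (3x3 intrinsics, pixels), "k1" (the pictures are not rectified: a ray, as slopes to the right and down, at radius r is drawn at 1 + k1 r^2 times it, then the intrinsics apply), "rvec" (rotation vector, rad) and "tvec" (3), from world to camera coordinates, as OpenCV has them. Camera axes: x right, y down, z forward; pixel columns grow to the right and rows downward; lengths in m; the calibration is good to about 2 mm. A picture is of the moment at which its call begins. camera_model takes no time and is no camera call.
- ctrl.hand_in(): hands the job in; it is judged then, once.
The state is a dict: "time_s": time; "qpos": joint angles; "joint_vel": joint speeds; "tau": joint torques, N m; "ee_pos": TCP position; "eef_rot": TCP orientation; "force": force on the tool from outside, world axes, zero at the start; "moment": the same for the moment, N m; "grip_width": finger opening in m; "grip_force": force on a finger pad.
Only numpy, scipy, OpenCV 4.12 (cv2) and the standard library are available. Lean on these libraries where they do the work, as an engineer would, in place of code of your own. Each camera call takes 0.05 s, during which the arm holds its last target. There are 200 camera calls.

## Working session

There is one attempt and no reset: what is moved stays moved. The work goes in short steps, Python scripts to look and compute and a tool call to move; the robot and the scene stay as the last step left them, time stands still between calls to the robot, and variables do not carry over. Pictures are saved under pics/ and viewed, at most 14 in all, crops included, and the job is handed in when it is done.

Besides the shell and the picture viewer there is one more tool, called after "Call:" as name(argument=value, ...) on one line, values as JSON. jog_arm: Moves the arm, as the interface text tells. Its arguments: {"type":"object","properties":{"motion":{"type":"array"},"squeeze":{"type":"number"}},"required":["motion"]}

```bash
mkdir -p pics; ls; cat > h.py <<'E'
import numpy as np, cv2
from station import ctrl
def shot(name,fn=None):
    im=ctrl.camera(name)[:,:,::-1].copy()
    if fn: cv2.imwrite('pics/'+fn,im)
    return im
def model(n):
    m=ctrl.camera_model(n);R=cv2.Rodrigues(np.array(m['rvec'],float))[0]
    return np.array(m['intrinsics'],float),m['k1'],R,np.array(m['tvec'],float).ravel()
def ray(n,uv):
    K,k,R,t=model(n);d=np.array([k,0,0,0,0],float)
    p=cv2.undistortPoints(np.array(uv,float).reshape(-1,1,2),K,d).reshape(-1,2)
    v=np.c_[p,np.ones(len(p))]@R
    return -R.T@t,v
def plane(n,uv,z):
    c,v=ray(n,uv);s=(z-c[2])/v[:,2];return c+v*s[:,None]
def proj(n,P):
    K,k,R,t=model(n)
    return cv2.projectPoints(np.array(P,float).reshape(-1,1,3),cv2.Rodrigues(R)[0],t,K,np.array([k,0,0,0,0],float))[0].reshape(-1,2)
E
python3 - <<'E'
from h import *
for n in('scene','top'):
    shot(n,n+'0.png');m=model(n);print(n,m[0].tolist(),m[1],-m[2].T@m[3],m[2][2])
o=ctrl.get_obs();print(o['ee_pos'],o['eef_rot'],o['force'],o['grip_width'],ctrl.pinch_z)
E
```

```text
pics
scene [[376.6117617383276, 0.0, 325.1849031398637], [0.0, 376.6117617383276, 199.09788021410563], [0.0, 0.0, 1.0]] 0.016540735569522028 [ 0.92877441 -0.20880949  0.91281286] [-0.44482249  0.25776067 -0.85772512]
top [[488.8672926375701, 0.0, 318.04545631363663], [0.0, 488.8672926375701, 204.4794276264193], [0.0, 0.0, 1.0]] 0.020651274069257323 [0.45931098 0.01596168 1.29248508] [ 0.08195057 -0.02648795 -0.99628434]
[ 0.15605373 -0.52714626  0.20495568] [-3.14057026e+00 -4.97709953e-05  2.87812271e-01] [ 0.3343329  -0.22778258 -0.10956553] 0.09359754439673032 0.0188
```

View pics/scene0.png

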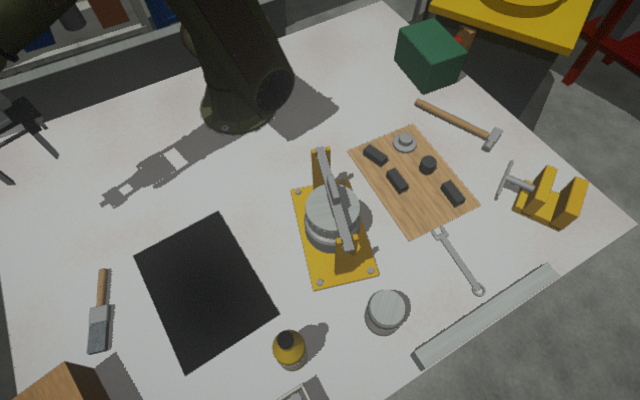

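View pics/top0.png

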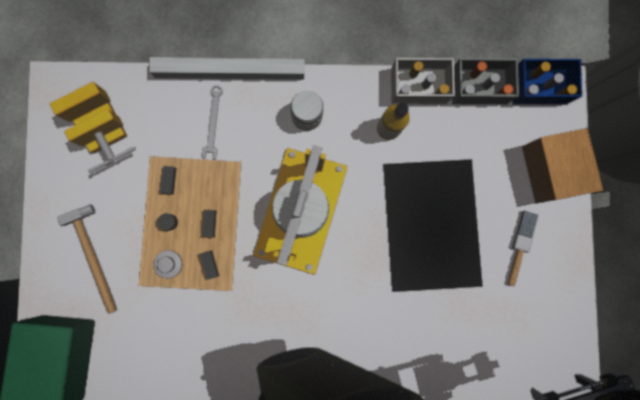

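Scene and top views show three tube pieces (top view about (167,180), (208,223), (208,264)), with flange and plug on the board at left. The barrel with its bar is at about (300,207) and the mat at about (433,225). I'll zoom in and measure.

```bash
python3 - <<'E'
from h import *
im=cv2.imread('pics/top0.png')
c=cv2.resize(im[135:285,240:360],None,fx=4,fy=4,interpolation=cv2.INTER_CUBIC);
s=cv2.imread('pics/scene0.png');c2=cv2.resize(s[140:290,285:385],None,fx=3.2,fy=4,interpolation=cv2.INTER_CUBIC)
cv2.imwrite('pics/z1.png',np.hstack([c,c2[:600]]))
g=cv2.cvtColor(im,cv2.COLOR_BGR2GRAY)
# dark things
for n,m in(('dark',(g<60)),):
    m=m.astype(np.uint8);m[:,:130]=0;m[300:]=0;m[:140]=0;m[:,500:]=0
    for c in cv2.findContours(m,cv2.RETR_EXTERNAL,cv2.CHAIN_APPROX_NONE)[0]:
        if cv2.contourArea(c)<120: continue
        z=0.004 if cv2.contourArea(c)>3000 else 0.032
        P=plane('top',c.reshape(-1,2),z)[:,:2].astype(np.float32)
        r=cv2.minAreaRect(P);print(n,cv2.contourArea(c),c.reshape(-1,2).mean(0),np.round(r[0],4),np.round(r[1],4),r[2])
hsv=cv2.cvtColor(im,cv2.COLOR_BGR2HSV)
m=cv2.inRange(hsv,(18,150,60),(35,255,255));m[:,:245]=0;m[:,355:]=0;m[:140]=0;m[285:]=0
P=plane('top',np.argwhere(m)[:,::-1],0.012)[:,:2].astype(np.float32);r=cv2.minAreaRect(P);print('yellow',r)
E
```

```text
dark 10891.0 [431.77251185 225.32464455] [ 0.5128 -0.3202] [0.3343 0.2345] 3.245757818222046
yellow ((0.5553334951400757, 0.026926718652248383), (0.16440722346305847, 0.30589911341667175), 73.13182830810547)
```

View pics/z1.png

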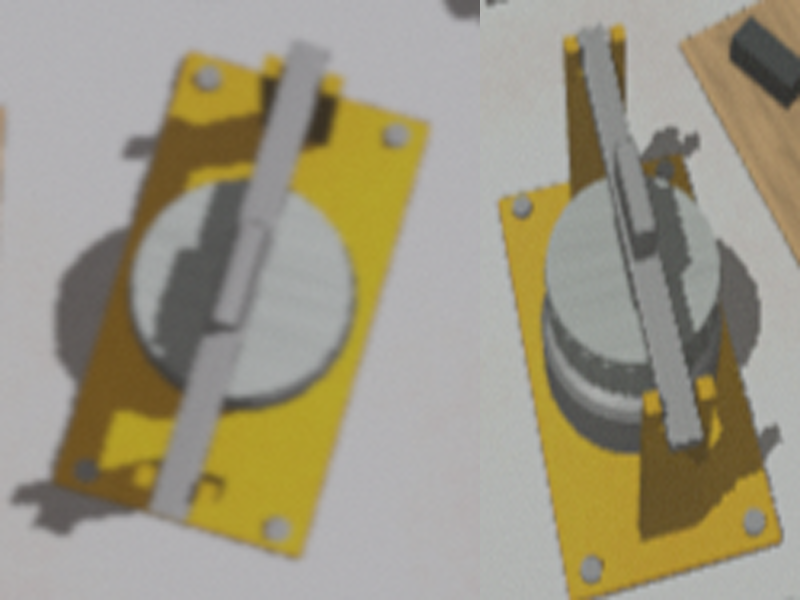

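The zoomed view shows the plate corners at crop (190,52), (430,122), (300,557), (55,485). The bar ends are near (309,47) and (168,515), and the grip block top runs from (260,222) to (228,325).

```bash
python3 - <<'E'
from h import *
def T(p,z): return plane('top',np.array(p,float)/4+[240,135]-0.375,z)[:,:2]
def S(p,z): return plane('scene',np.array(p,float)/[3.2,4]+[285,140]-0.375-np.array([150,0]),z)[:,:2]
pl=T([(190,52),(430,122),(300,557),(55,485)],0.012)
print('plate',pl.mean(0),[np.linalg.norm(pl[i]-pl[i-1]) for i in range(4)],np.degrees(np.arctan2(*(pl[0]-pl[3])[::-1])),np.degrees(np.arctan2(*(pl[1]-pl[2])[::-1])))
b=T([(309,47),(168,515)],.190);print('bar',b,b.mean(0),np.linalg.norm(b[0]-b[1]),np.degrees(np.arctan2(*(b[0]-b[1])[::-1])))
print('block top',T([(260,222),(228,325)],.224),T([(260,222),(228,325)],.224).mean(0))
cp=T([(130,285),(355,285),(243,180),(243,403)],.1365);print('cap',cp,cp.mean(0))
s=S([(593-0,30),(686,445)],.19)+0; 
b2=plane('scene',np.array([[(593-480)/3.2+285,30/4+140],[(686-480)/3.2+285,445/4+140]]),.19)[:,:2];print('bar scene',b2,b2.mean(0),np.linalg.norm(b2[0]-b2[1]))
im=cv2.imread('pics/top0.png');g=cv2.cvtColor(im,cv2.COLOR_BGR2GRAY)
hsv=cv2.cvtColor(im,cv2.COLOR_BGR2HSV)
x=im[155:292,138:242];sat=hsv[155:292,138:242,1];gg=g[155:292,138:242]
print(gg[24:26,20:40],sat[24:26,20:40])
m=((gg<95)&(sat<70)).astype(np.uint8)
for c in cv2.findContours(m,cv2.RETR_EXTERNAL,cv2.CHAIN_APPROX_NONE)[0]:
    if cv2.contourArea(c)<100: continue
    px=c.reshape(-1,2)+[138,155];r=cv2.minAreaRect(plane('top',px,.032)[:,:2].astype(np.float32))
    print('pc',px.mean(0),cv2.contourArea(c),np.round(r[0],4),np.round(r[1],4),r[2])
c=cv2.resize(x,None,fx=4,fy=4,interpolation=cv2.INTER_CUBIC);cv2.imwrite('pics/z2.png',c)
E
```

```text
plate [0.54985863 0.0273528 ] [np.float64(0.29786034793471267), np.float64(0.1655836714967381), np.float64(0.2983378363534736), np.float64(0.1657461753206851)] -16.85173261370507 -16.81967756589123
bar [[ 0.68321876 -0.01083538]
 [ 0.41777836  0.06827783]] [0.55049856 0.02872123] 0.2769792601441753 -16.596429150082717
block top [[0.57882111 0.01701659]
 [0.5221496  0.03444604]] [0.55048536 0.02573132]
cap [[ 0.55097881  0.09394288]
 [ 0.55109714 -0.03930114]
 [ 0.61373333  0.02724271]
 [ 0.48123955  0.02700941]] [0.54926221 0.02722346]
bar scene [[ 0.42149542  0.07249243]
 [ 0.6875595  -0.01222499]] [0.55452746 0.03013372] 0.2792259538503008
[[131 124 101  79  69  67  65  66  66  67  65  66  65  62  54  50  66  97
  124 133]
 [132 126 101  78  69  67  68  66  66  68  67  67  66  63  55  50  66 101
  124 132]] [[110 109 100  64  22   4   0   4   4   0   8   4   8   8  14  29  71 100
  107 109]
 [109 109  97  64  22   4   4   4   4   4   4   4   8   4  14  38  75 105
  110 109]]
pc [208.44117647 264.55882353] 291.0 [0.4091 0.2614] [0.0669 0.031 ] 16.933122634887695
pc [166.34693878 221.65306122] 227.5 [0.519  0.3697] [0.0383 0.0481] 0.011484420858323574
pc [208.32857143 223.4       ] 273.0 [0.515 0.264] [0.0299 0.0677] 86.2088851928711
pc [167.2739726  180.09589041] 309.5 [0.6266 0.3701] [0.0327 0.07  ] 85.03099822998047
```

View pics/z2.png

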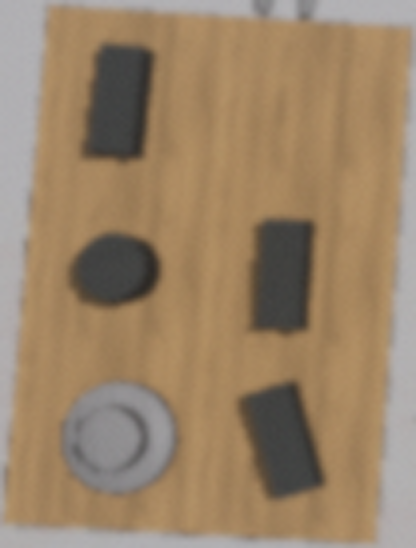

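The numbers agree: the plate reads 298×166 mm, the bar 277–279 mm, and the barrel is at (0.550, 0.0275) with yaw −16.8°. Moving above the bar now.

Call:
jog_arm(motion=[[0,0,-0.04,0,0,0,1],[0,0,-0.04,0,0,0,1],[0.038,-0.03,0,0,0,0,1],[0.038,-0.03,0,0,0,0,1],[0.038,-0.03,0,0,0,0,1]])

```text
time_s: 0.6
ee_pos: [0.2403, -0.4072, 0.2852]
eef_rot: [-3.141, 0.0, 0.287]
force: [1.3, -0.6, 0.6]
grip_width: 0.0941
grip_force: 0.0
```

Call:
jog_arm(motion=[[0.038,-0.03,0,0,0,0,1],[0.038,-0.03,0,0,0,0,1],[0.038,-0.03,0,0,0,0,1],[0.038,-0.03,0,0,0,0,1],[0.038,-0.03,0,0,0,0,1]])

```text
time_s: 1.1
ee_pos: [0.3801, -0.2091, 0.2854]
eef_rot: [3.142, -0.0, 0.288]
force: [0.9, -0.7, -0.0]
grip_width: 0.0938
grip_force: 0.0
```

Call:
jog_arm(motion=[[0.038,-0.03,0,0,0,0,1],[0.038,-0.03,0,0,0,0,1],[0.038,-0.03,0,0,0,0,1],[0.038,-0.03,0,0,0,0,1],[0.038,-0.03,0,0,0,0,1]])

```text
time_s: 1.6
ee_pos: [0.5198, -0.0112, 0.2853]
eef_rot: [-3.142, 0.0, 0.288]
force: [-0.4, -0.2, -0.1]
grip_width: 0.0941
grip_force: 0.0
```

Call:
jog_arm(motion=[[0,0,0,0,0,0.145,1],[0,0,0,0,0,0.145,1],[0,0,0,0,0,0.145,1],[0,0,0,0,0,0.145,1],[0,0,0,0,0,0,1]])

```text
time_s: 2.1
ee_pos: [0.519, -0.0132, 0.2852]
eef_rot: [3.141, 0.001, -0.295]
force: [0.3, 0.3, -0.9]
grip_width: 0.0938
grip_force: 0.0
```

```bash
cat >> h.py <<'E'
def go(x,y,z,yaw=None):
    "remaining shift in tool axes (tool assumed near vertical) and turn"
    o=ctrl.get_obs();R=cv2.Rodrigues(np.zeros(3))[0]
    from scipy.spatial.transform import Rotation as Q
    R=Q.from_euler('xyz',o['eef_rot']).as_matrix();d=R.T@(np.array([x,y,z])-o['ee_pos'])
    print('t',round(o['time_s'],2),'pos',np.round(o['ee_pos'],4),'rpy',np.round(o['eef_rot'],4),'q6',round(o['qpos'][5],3),'F',np.round(o['force'],1),'M',np.round(o['moment'],2),'w',round(o['grip_width'],4),'gf',round(o['grip_force'],1))
    print('shift',np.round(d,4),'dist',np.linalg.norm(d[:2]).round(4),'rz',None if yaw is None else round(-(yaw-o['eef_rot'][2]),4))
E
python3 -c "
from h import *
go(.5503,.0277,.195,-.293)"
```

```text
t 2.1 pos [ 0.519  -0.0132  0.2852] rpy [ 3.1414e+00  6.0000e-04 -2.9460e-01] q6 1.769 F [ 0.3  0.3 -0.9] M [ 0.04 -0.04  0.07] w 0.0938 gf 0.0
shift [ 0.0181 -0.0482  0.0901] dist 0.0515 rz -0.0016
```

Call:
jog_arm(motion=[[0.009,-0.024,0,0,0,0,1],[0.009,-0.024,0,0,0,0,1],[0,0,0.03,0,0,0,0],[0,0,0.03,0,0,0,-0.2],[0,0,0.02,0,0,0,-0.2]])

```text
time_s: 2.6
ee_pos: [0.5495, 0.0278, 0.2032]
eef_rot: [3.141, 0.002, -0.287]
force: [0.3, -0.2, -0.0]
grip_width: 0.0736
grip_force: 0.0
```

Call:
jog_arm(motion=[[0,0,0.01,0,0,0,-0.2],[0,0,0,0,0,0,-0.2]])

```text
time_s: 2.8
ee_pos: [0.5498, 0.0275, 0.1945]
eef_rot: [3.141, 0.002, -0.29]
force: [-0.0, 0.1, -0.0]
grip_width: 0.0574
grip_force: 0.0
```

```bash
python3 -c "
from h import *
go(.5503,.0277,.195,-.293)
a=shot('top')[100:300,220:380];b=shot('scene')[100:300,270:430]
cv2.imwrite('pics/a1.png',cv2.resize(np.hstack([a,b]),None,fx=2.5,fy=2.5,interpolation=cv2.INTER_CUBIC))"
```

```text
t 2.8 pos [0.5498 0.0275 0.1945] rpy [ 3.1411e+00  1.9000e-03 -2.8970e-01] q6 1.844 F [-0.   0.1 -0. ] M [ 0.08 -0.02 -0.03] w 0.0574 gf 0.0
shift [ 0.0005 -0.0003 -0.0005] dist 0.0006 rz 0.0033
```

View pics/a1.png

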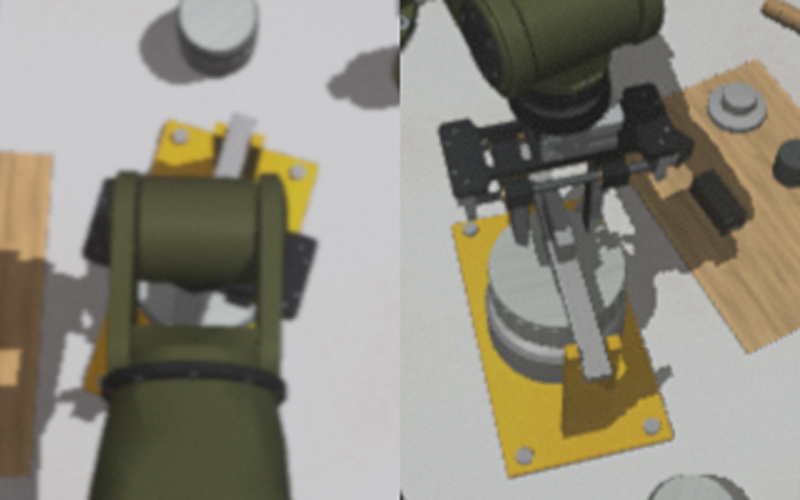

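The fingers straddle the grip block (right half, about (560,215)), so I'll close, check, and then lift.

Call:
jog_arm(motion=[[0,0,0,0,0,0,-1],[0,0,0,0,0,0,-1],[0,0,0,0,0,0,-1],[0,0,0,0,0,0,-1],[0,0,0,0,0,0,-1]], squeeze=45)

```text
time_s: 3.4
ee_pos: [0.5503, 0.0278, 0.1959]
eef_rot: [-3.141, -0.001, -0.292]
force: [0.8, 1.3, 2.3]
grip_width: 0.0155
grip_force: 45.0
```

```bash
python3 -c "
from h import *
go(.5503,.0277,.195,-.293)"
```

```text
t 3.4 pos [0.5503 0.0278 0.1959] rpy [-3.141e+00 -7.000e-04 -2.921e-01] q6 1.847 F [0.8 1.3 2.3] M [ 0.44 -0.02 -0.1 ] w 0.0155 gf 45.0
shift [-0.      0.0001  0.0009] dist 0.0001 rz 0.0009
```

Call:
jog_arm(motion=[[0,0,-0.004,0,0,0,-1],[0,0,-0.006,0,0,0,-1],[0,0,-0.008,0,0,0,-1],[0,0,-0.008,0,0,0,-1],[0,0,0,0,0,0,-1]])

```text
time_s: 3.9
ee_pos: [0.5506, 0.0275, 0.2229]
eef_rot: [-3.141, -0.002, -0.292]
force: [0.6, -0.5, -5.4]
grip_width: 0.0157
grip_force: 45.0
```

Call:
jog_arm(motion=[[0,0,-0.008,0,0,0,-1],[0,0,-0.01,0,0,0,-1],[0,0,-0.015,0,0,0,-1],[0,0,-0.02,0,0,0,-1],[0,0,0,0,0,0,-1]])

```text
time_s: 4.4
ee_pos: [0.551, 0.0276, 0.2775]
eef_rot: [-3.14, -0.005, -0.292]
force: [0.5, -0.2, -5.2]
grip_width: 0.0153
grip_force: 45.0
```

```bash
python3 -c "
from h import *
go(.5173,-.400,.27,.056)
b=shot('scene')[80:300,240:460]
cv2.imwrite('pics/a2.png',cv2.resize(b,None,fx=2.5,fy=2.5,interpolation=cv2.INTER_CUBIC))"
```

```text
t 4.4 pos [0.551  0.0276 0.2775] rpy [-3.1403 -0.0046 -0.2922] q6 1.847 F [ 0.5 -0.2 -5.2] M [ 0.02 -0.03  0.01] w 0.0153 gf 45.0
shift [0.0909 0.4192 0.0074] dist 0.4289 rz -0.3482
```

View pics/a2.png

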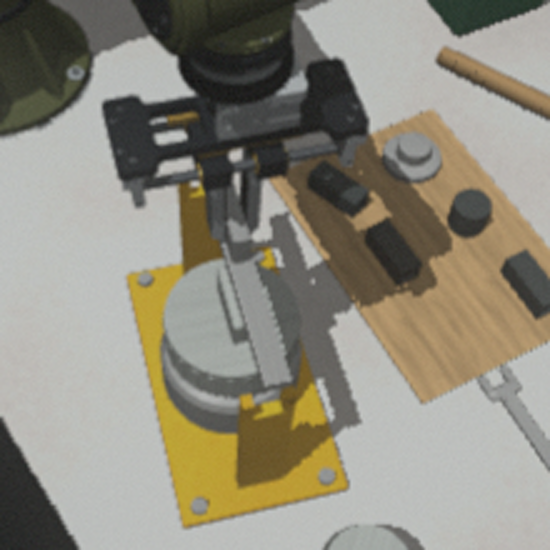

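The bar is held level and clear of the brackets (force about −5 N), and the cap grip shows beneath it. Carrying it to the mat.

Call:
jog_arm(motion=[[0.005,0.021,0,0,0,0,-1],[0.0091,0.0419,0,0,0,0,-1],[0.0091,0.0419,0,0,0,0,-1],[0.0091,0.0419,0,0,0,0,-1],[0.0091,0.0419,0,0,0,0,-1]])

```text
time_s: 4.95
ee_pos: [0.5348, -0.1665, 0.2733]
eef_rot: [-3.141, 0.001, -0.292]
force: [0.9, -0.1, -5.4]
grip_width: 0.0153
grip_force: 45.0
```

Call:
jog_arm(motion=[[0.0091,0.0419,0,0,0,0,-1],[0.0091,0.0419,0,0,0,0,-1],[0.0091,0.0419,0,0,0,0,-1],[0.0091,0.0419,0,0,0,0,-1],[0.0091,0.0419,0,0,0,0,-1]])

```text
time_s: 5.45
ee_pos: [0.5181, -0.3803, 0.2731]
eef_rot: [-3.141, 0.002, -0.292]
force: [1.1, 0.9, -4.6]
grip_width: 0.0155
grip_force: 45.0
```

Call:
jog_arm(motion=[[0.004,0.021,0,0,0,0,-1],[0,0,0.03,0,0,-0.116,-1],[0,0,0.03,0,0,-0.116,-1],[0,0,0.03,0,0,-0.116,-1],[0,0,0,0,0,0,-1]])

```text
time_s: 5.95
ee_pos: [0.5148, -0.3986, 0.1788]
eef_rot: [-3.135, 0.007, 0.058]
force: [-0.4, 0.1, -5.8]
grip_width: 0.0153
grip_force: 45.0
```

```bash
python3 -c "
from h import *
go(.5173,-.400,.023,.056)"
```

```text
t 5.95 pos [ 0.5148 -0.3986  0.1788] rpy [-3.1352  0.0066  0.0576] q6 0.798 F [-0.4  0.1 -5.8] M [ 0.05  0.04 -0.07] w 0.0153 gf 45.0
shift [0.0034 0.0026 0.1557] dist 0.0043 rz 0.0016
```

Call:
jog_arm(motion=[[0.002,0.001,0.04,0,0,0,-1],[0,0,0.04,0,0,0,-1],[0,0,0.035,0,0,0,-1],[0,0,0.015,0,0,0,-1],[0,0,0,0,0,0,-1]])

```text
time_s: 6.45
ee_pos: [0.5182, -0.4005, 0.0534]
eef_rot: [-3.14, 0.002, 0.054]
force: [-0.7, -0.3, -4.8]
grip_width: 0.0157
grip_force: 45.0
```

```bash
python3 -c "
from h import *
go(.5173,-.400,.023,.056)"
```

```text
t 6.45 pos [ 0.5182 -0.4005  0.0534] rpy [-3.1398e+00  1.9000e-03  5.3900e-02] q6 0.803 F [-0.7 -0.3 -4.8] M [-0.05  0.03 -0.02] w 0.0157 gf 45.0
shift [-0.0008 -0.0005  0.0304] dist 0.0009 rz -0.0021
```

Call:
jog_arm(motion=[[0,0,0.015,0,0,0,-1],[0,0,0.009,0,0,0,-1],[0,0,0.004,0,0,0,-1],[0,0,0.002,0,0,0,-1],[0,0,0,0,0,0,-1]])

```text
time_s: 6.95
ee_pos: [0.5186, -0.4009, 0.0246]
eef_rot: [3.141, -0.0, 0.056]
force: [-0.1, -0.0, -5.7]
grip_width: 0.0158
grip_force: 45.0
```

```bash
python3 -c "
from h import *
go(.5173,-.400,.022,.056)"
```

```text
t 6.95 pos [ 0.5186 -0.4009  0.0246] rpy [ 3.1414e+00 -1.0000e-04  5.5700e-02] q6 0.801 F [-0.1 -0.  -5.7] M [ 0.07  0.   -0.02] w 0.0158 gf 45.0
shift [-0.0013 -0.001   0.0026] dist 0.0016 rz -0.0003
```

Call:
jog_arm(motion=[[0,0,0.0015,0,0,0,-1],[0,0,0.001,0,0,0,-1],[0,0,0,0,0,0,-1]])

```text
time_s: 7.25
ee_pos: [0.5186, -0.4009, 0.022]
eef_rot: [3.141, -0.0, 0.056]
force: [0.0, 0.5, -5.1]
grip_width: 0.0157
grip_force: 45.0
```

Call:
jog_arm(motion=[[0,0,0.0005,0,0,0,-1],[0,0,0,0,0,0,-1]])

```text
time_s: 7.45
ee_pos: [0.5186, -0.4009, 0.0219]
eef_rot: [3.141, -0.0, 0.056]
force: [-1.7, 1.3, 0.5]
grip_width: 0.016
grip_force: 45.0
```

Call:
jog_arm(motion=[[0,0,0,0,0,0,-0.4],[0,0,0,0,0,0,-0.2],[0,0,0,0,0,0,0],[0,0,-0.03,0,0,0,0],[0,0,-0.05,0,0,0,0]])

```text
time_s: 7.95
ee_pos: [0.5173, -0.3998, 0.0993]
eef_rot: [-3.137, 0.004, 0.056]
force: [0.2, 0.2, 0.1]
grip_width: 0.0467
grip_force: 0.0
```

Call:
jog_arm(motion=[[0,0,-0.05,0,0,0,0.3],[0,0,-0.05,0,0,0,0.3],[0,0,0,0,0,0,0.3]])

```text
time_s: 8.25
ee_pos: [0.5203, -0.4023, 0.2097]
eef_rot: [3.133, -0.009, 0.056]
force: [0.1, 0.3, -0.1]
grip_width: 0.061
grip_force: 0.0
```

```bash
python3 -c "
from h import *
go(.550,.0275,.2,-.293)
a=shot('top','top1.png')[135:300,235:485];b=shot('scene','scene1.png')[140:300,285:385]
b=cv2.resize(b,(250,400))
cv2.imwrite('pics/a3.png',np.hstack([cv2.resize(a,None,fx=2.2,fy=2.4,interpolation=cv2.INTER_CUBIC)[:396],b[:396]]))"
```

```text
t 8.25 pos [ 0.5203 -0.4023  0.2097] rpy [ 3.1331 -0.0088  0.0559] q6 0.801 F [ 0.1  0.3 -0.1] M [-0.   -0.04  0.02] w 0.061 gf 0.0
shift [ 0.0536 -0.4275  0.0066] dist 0.4309 rz 0.3489
```

View pics/a3.png

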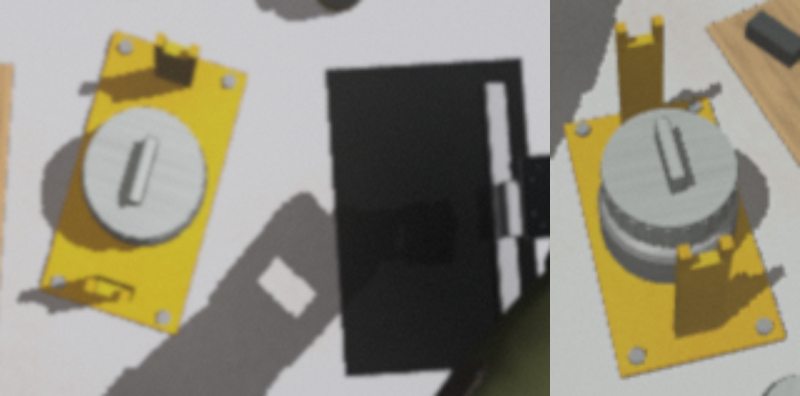

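The bar lies grip-up on the mat at crop (503,200). The cap grip runs from crop (152,138) to (134,205). Next I'll measure the grip's angle.

```bash
python3 - <<'E'
from h import *
p=lambda a,b:(a/2.2+235-.25,b/2.4+135-.3)
P=plane('top',[p(152,138),p(134,205)],.1705)[:,:2]
print(P,P.mean(0),np.linalg.norm(P[0]-P[1]),np.arctan2(*(P[0]-P[1])[::-1]))
c=lambda x,y:((x-550)/2.5+285,y/2.5+140)
P=plane('scene',[c(661,118),c(681,181)],.1705)[:,:2];print(P,P.mean(0),np.linalg.norm(P[0]-P[1]),np.arctan2(*(P[1]-P[0])[::-1]))
im=cv2.imread('pics/top1.png')[180:232,265:335]
cv2.imwrite('pics/a4.png',cv2.resize(im,None,fx=8,fy=8,interpolation=cv2.INTER_CUBIC))
E
```

```text
[[0.57998817 0.01887235]
 [0.51554825 0.03756234]] [0.54776821 0.02821735] 0.06709558694740195 -0.28229196332159
[[0.52082211 0.03923383]
 [0.58786842 0.02024244]] [0.55434526 0.02973814] 0.06968414627605476 -0.2760271550044936
```

View pics/a4.png

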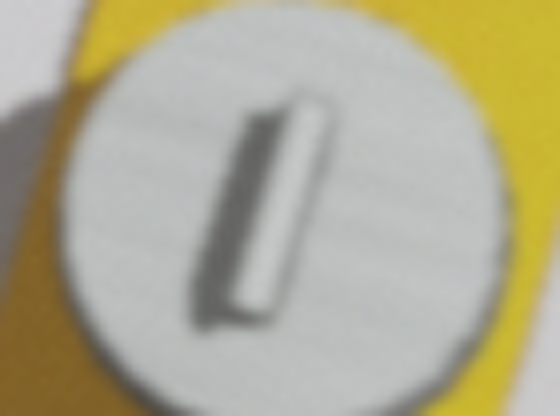

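Call:
jog_arm(motion=[[0.006,-0.0475,-0.015,0,0,0,0],[0.006,-0.0475,-0.015,0,0,0,0],[0.006,-0.0475,0,0,0,0,0],[0.006,-0.0475,0,0,0,0,0],[0.006,-0.0475,0,0,0,0,0]])

```text
time_s: 8.85
ee_pos: [0.5345, -0.1603, 0.2296]
eef_rot: [-3.141, 0.002, 0.056]
force: [0.5, 0.2, 1.3]
grip_width: 0.0473
grip_force: 0.0
```

Call:
jog_arm(motion=[[0.006,-0.0475,0,0,0,0,0],[0.006,-0.0475,0,0,0,0,0],[0.006,-0.0475,0,0,0,0,0],[0.006,-0.0475,0,0,0,0,0],[0,0,0,0,0,0,0]])

```text
time_s: 9.35
ee_pos: [0.548, 0.0334, 0.2296]
eef_rot: [-3.141, 0.003, 0.061]
force: [-0.9, 0.4, -0.6]
grip_width: 0.047
grip_force: 0.0
```

Call:
jog_arm(motion=[[0,0,0,0,0,0.114,0],[0,0,0,0,0,0.114,0],[0,0,0,0,0,0.114,0],[0,0,0,0,0,0,0],[0,0,0,0,0,0,0]])

```text
time_s: 9.85
ee_pos: [0.5483, 0.0283, 0.2304]
eef_rot: [3.141, 0.002, -0.283]
force: [-0.7, 0.4, 0.0]
grip_width: 0.0473
grip_force: 0.0
```

```bash
python3 -c "
from h import *
go(.550,.0278,.142,-.285)"
```

```text
t 9.85 pos [0.5483 0.0283 0.2304] rpy [ 3.1411e+00  1.5000e-03 -2.8330e-01] q6 1.839 F [-0.7  0.4  0. ] M [ 0.01 -0.01  0.  ] w 0.0473 gf 0.0
shift [ 0.0019 -0.      0.0884] dist 0.0019 rz 0.0017
```

Call:
jog_arm(motion=[[0.002,0,0.03,0,0,0,0],[0,0,0.03,0,0,0,0],[0,0,0.02,0,0,0,0],[0,0,0.008,0,0,0,0],[0,0,0,0,0,0,0]])

```text
time_s: 10.35
ee_pos: [0.5501, 0.028, 0.1426]
eef_rot: [3.141, 0.002, -0.285]
force: [-0.9, 0.3, 0.3]
grip_width: 0.0468
grip_force: 0.0
```

Call:
jog_arm(motion=[[0,0,0,0,0,0,-0.3],[0,0,0,0,0,0,-1],[0,0,0,0,0,0,-1],[0,0,0,0,0,0,-1],[0,0,0,0,0,0,-1]], squeeze=30)

```text
time_s: 10.85
ee_pos: [0.5507, 0.0282, 0.1438]
eef_rot: [-3.141, -0.001, -0.286]
force: [-0.1, 1.1, 1.7]
grip_width: 0.0138
grip_force: 30.0
```

```bash
python3 -c "
from h import *
go(.550,.0278,.142,-.285)"
```

```text
t 10.85 pos [0.5507 0.0282 0.1438] rpy [-3.1412e+00 -7.0000e-04 -2.8620e-01] q6 1.842 F [-0.1  1.1  1.7] M [ 0.25  0.02 -0.17] w 0.0138 gf 30.0
shift [-0.0006  0.0006  0.0018] dist 0.0008 rz -0.0012
```

Gripped at 13.8 mm, against a 14 mm bar. First I'll turn 5 rows and check the forces.

Call:
jog_arm(motion=[[0,0,-0.00026,0,0,-0.149,-1],[0,0,-0.00026,0,0,-0.149,-1],[0,0,-0.00026,0,0,-0.149,-1],[0,0,-0.00026,0,0,-0.149,-1],[0,0,-0.00026,0,0,-0.149,-1]])

```text
time_s: 11.35
ee_pos: [0.5503, 0.0281, 0.1443]
eef_rot: [-3.141, 0.001, 0.465]
force: [1.3, -1.2, -2.6]
grip_width: 0.0137
grip_force: 30.0
```

```bash
python3 -c "
from h import *
go(.550,.0278,.142,-.285)"
```

```text
t 11.35 pos [0.5503 0.0281 0.1443] rpy [-3.1413e+00  7.0000e-04  4.6500e-01] q6 1.09 F [ 1.3 -1.2 -2.6] M [-0.01 -0.03  0.02] w 0.0137 gf 30.0
shift [-0.0004  0.0002  0.0023] dist 0.0004 rz 0.75
```

Call:
jog_arm(motion=[[0,0,-0.00026,0,0,-0.149,-1],[0,0,-0.00026,0,0,-0.149,-1],[0,0,-0.00026,0,0,-0.149,-1],[0,0,-0.00026,0,0,-0.149,-1],[0,0,-0.00026,0,0,-0.149,-1]])

```text
time_s: 11.85
ee_pos: [0.5503, 0.0282, 0.1456]
eef_rot: [-3.141, 0.0, 1.21]
force: [0.0, -0.6, -3.1]
grip_width: 0.0138
grip_force: 30.0
```

Call:
jog_arm(motion=[[0,0,-0.00026,0,0,-0.149,-1],[0,0,-0.00026,0,0,-0.149,-1],[0,0,-0.00026,0,0,-0.149,-1],[0,0,-0.00026,0,0,-0.149,-1],[0,0,-0.00026,0,0,-0.149,-1]])

```text
time_s: 12.35
ee_pos: [0.5503, 0.0281, 0.1469]
eef_rot: [-3.141, -0.0, 1.955]
force: [0.7, -0.2, -3.3]
grip_width: 0.0138
grip_force: 30.0
```

Call:
jog_arm(motion=[[0,0,-0.00026,0,0,-0.149,-1],[0,0,-0.00026,0,0,-0.149,-1],[0,0,-0.00026,0,0,-0.149,-1],[0,0,-0.00026,0,0,-0.149,-1],[0,0,-0.00026,0,0,-0.149,-1]])

```text
time_s: 12.85
ee_pos: [0.5502, 0.0281, 0.1481]
eef_rot: [-3.141, -0.001, 2.7]
force: [0.6, 0.3, -4.0]
grip_width: 0.0133
grip_force: 30.0
```

Call:
jog_arm(motion=[[0,0,-0.00026,0,0,-0.149,-1],[0,0,-0.00026,0,0,-0.149,-1],[0,0,-0.00026,0,0,-0.149,-1],[0,0,-0.00026,0,0,-0.149,-1],[0,0,-0.00026,0,0,-0.149,-1]])

```text
time_s: 13.35
ee_pos: [0.5502, 0.0281, 0.1495]
eef_rot: [3.141, -0.001, -2.838]
force: [-0.1, -0.4, -2.8]
grip_width: 0.0138
grip_force: 30.0
```

Call:
jog_arm(motion=[[0,0,-0.00026,0,0,-0.149,-1],[0,0,-0.00026,0,0,-0.149,-1],[0,0,-0.00026,0,0,-0.149,-1],[0,0,0,0,0,0,-1],[0,0,0,0,0,0,-1]])

```text
time_s: 13.85
ee_pos: [0.5503, 0.0281, 0.1503]
eef_rot: [3.141, -0.0, -2.402]
force: [-0.1, 0.1, -3.2]
grip_width: 0.0136
grip_force: 30.0
```

```bash
python3 -c "
from h import *
go(.550,.0278,.142,-.285)"
```

```text
t 13.85 pos [0.5503 0.0281 0.1503] rpy [ 3.1411e+00 -5.0000e-04 -2.4019e+00] q6 -2.326 F [-0.1  0.1 -3.2] M [ 0.1  -0.12  0.05] w 0.0136 gf 30.0
shift [ 0.0004 -0.      0.0083] dist 0.0005 rz -2.1169
```

Call:
jog_arm(motion=[[0,0,0,0,0,0,1],[0,0,0,0,0,0,1],[0,0,0,0,0,0,1],[0,0,0,0,0,0,1],[0,0,0,0,0,0,1]])

```text
time_s: 14.35
ee_pos: [0.5506, 0.0281, 0.1507]
eef_rot: [-3.141, 0.0, -2.398]
force: [-0.6, 0.8, -0.1]
grip_width: 0.0505
grip_force: 0.0
```

Call:
jog_arm(motion=[[0,0,0,0,0,0.1496,1],[0,0,0,0,0,0.1496,1],[0,0,0,0,0,0.1496,1],[0,0,0,0,0,0.1496,1],[0,0,0,0,0,0.1496,1]])

```text
time_s: 14.85
ee_pos: [0.5505, 0.0281, 0.1506]
eef_rot: [3.142, 0.0, 3.131]
force: [0.4, 0.6, 0.1]
grip_width: 0.0901
grip_force: 0.0
```

Call:
jog_arm(motion=[[0,0,0,0,0,0.1496,1],[0,0,0,0,0,0.1496,1],[0,0,0,0,0,0.1496,1],[0,0,0,0,0,0.1496,1],[0,0,0,0,0,0.1496,1]])

```text
time_s: 15.35
ee_pos: [0.5505, 0.0281, 0.1507]
eef_rot: [3.142, 0.0, 2.383]
force: [0.1, 0.8, -0.6]
grip_width: 0.0941
grip_force: 0.0
```

Call:
jog_arm(motion=[[0,0,0,0,0,0.1496,1],[0,0,0,0,0,0.1496,1],[0,0,0,0,0,0.1496,1],[0,0,0,0,0,0.1496,1],[0,0,0,0,0,0.1496,1]])

```text
time_s: 15.85
ee_pos: [0.5505, 0.0281, 0.1507]
eef_rot: [3.141, 0.0, 1.635]
force: [-0.8, -0.3, 0.3]
grip_width: 0.0941
grip_force: 0.0
```

Call:
jog_arm(motion=[[0,0,0,0,0,0.1496,1],[0,0,0,0,0,0.1496,1],[0,0,0,0,0,0.1496,0.4],[0,0,0,0,0,0.1496,0],[0,0,0,0,0,0.1496,-0.2]])

```text
time_s: 16.35
ee_pos: [0.5505, 0.0281, 0.1507]
eef_rot: [3.142, -0.0, 0.887]
force: [-0.0, 1.0, 0.8]
grip_width: 0.0736
grip_force: 0.0
```

Call:
jog_arm(motion=[[0,0,0,0,0,0.1496,-1],[0,0,0,0,0,0,-1],[0,0,0,0,0,0,-1],[0,0,0,0,0,0,-1],[0,0,0,0,0,0,-1]])

```text
time_s: 16.85
ee_pos: [0.5505, 0.0281, 0.1506]
eef_rot: [-3.142, 0.0, 0.746]
force: [0.1, 0.1, 0.2]
grip_width: 0.0333
grip_force: 0.0
```

```bash
python3 -c "
from h import *
go(.550,.0278,.142,-.285)"
```

```text
t 16.85 pos [0.5505 0.0281 0.1506] rpy [-3.1416  0.      0.7463] q6 0.809 F [0.1 0.1 0.2] M [-0.04 -0.03  0.06] w 0.0333 gf 0.0
shift [-0.0006 -0.0001  0.0086] dist 0.0006 rz 1.0313
```

Call:
jog_arm(motion=[[0,0,0,0,0,0,-1],[0,0,0,0,0,0,-1],[0,0,0,0,0,0,-1],[0,0,0,0,0,0,-1],[0,0,-0.00026,0,0,-0.149,-1]])

```text
time_s: 17.35
ee_pos: [0.5505, 0.0281, 0.1509]
eef_rot: [-3.142, -0.0, 0.894]
force: [-0.5, -0.5, -1.0]
grip_width: 0.0134
grip_force: 30.0
```

Call:
jog_arm(motion=[[0,0,-0.00026,0,0,-0.149,-1],[0,0,-0.00026,0,0,-0.149,-1],[0,0,-0.00026,0,0,-0.149,-1],[0,0,-0.00026,0,0,-0.149,-1],[0,0,-0.00026,0,0,-0.149,-1]])

```text
time_s: 17.85
ee_pos: [0.5505, 0.0281, 0.1522]
eef_rot: [-3.142, -0.0, 1.644]
force: [-0.5, 0.9, 0.6]
grip_width: 0.0139
grip_force: 30.0
```

Call:
jog_arm(motion=[[0,0,-0.00026,0,0,-0.149,-1],[0,0,-0.00026,0,0,-0.149,-1],[0,0,-0.00026,0,0,-0.149,-1],[0,0,-0.00026,0,0,-0.149,-1],[0,0,-0.00026,0,0,-0.149,-1]])

```text
time_s: 18.35
ee_pos: [0.5505, 0.0281, 0.1535]
eef_rot: [3.142, -0.0, 2.389]
force: [0.2, 0.8, -0.9]
grip_width: 0.0138
grip_force: 30.0
```

Call:
jog_arm(motion=[[0,0,-0.00026,0,0,-0.149,-1],[0,0,-0.00026,0,0,-0.149,-1],[0,0,-0.00026,0,0,-0.149,-1],[0,0,-0.00026,0,0,-0.149,-1],[0,0,-0.00026,0,0,-0.149,-1]])

```text
time_s: 18.85
ee_pos: [0.5505, 0.0281, 0.1548]
eef_rot: [3.142, 0.0, 3.134]
force: [0.0, -0.8, -0.0]
grip_width: 0.0137
grip_force: 30.0
```

Call:
jog_arm(motion=[[0,0,-0.00026,0,0,-0.149,-1],[0,0,-0.00026,0,0,-0.149,-1],[0,0,-0.00026,0,0,-0.149,-1],[0,0,-0.00026,0,0,-0.149,-1],[0,0,-0.00026,0,0,-0.149,-1]])

```text
time_s: 19.35
ee_pos: [0.5506, 0.0281, 0.1561]
eef_rot: [-3.142, 0.0, -2.404]
force: [0.3, 0.9, 1.2]
grip_width: 0.014
grip_force: 30.0
```

```bash
python3 -c "
from h import *
go(.550,.0278,.142,-.285)"
```

```text
t 19.35 pos [0.5506 0.0281 0.1561] rpy [-3.1415e+00  3.0000e-04 -2.4040e+00] q6 -2.324 F [0.3 0.9 1.2] M [ 0.31 -0.2  -0.19] w 0.014 gf 30.0
shift [0.0006 0.0001 0.0141] dist 0.0007 rz -2.119
```

Total turned so far is 7.3 rad. Repeating the rewind and stroke.

Call:
jog_arm(motion=[[0,0,0,0,0,0,1],[0,0,0,0,0,0,1],[0,0,0,0,0,0,1],[0,0,0,0,0,0,1],[0,0,0,0,0,0,1]])

```text
time_s: 19.85
ee_pos: [0.5505, 0.0281, 0.156]
eef_rot: [3.142, -0.0, -2.411]
force: [-0.6, 0.0, -0.2]
grip_width: 0.0503
grip_force: 0.0
```

Call:
jog_arm(motion=[[0,0,0,0,0,0.1496,1],[0,0,0,0,0,0.1496,1],[0,0,0,0,0,0.1496,1],[0,0,0,0,0,0.1496,1],[0,0,0,0,0,0.1496,1]])

```text
time_s: 20.35
ee_pos: [0.5505, 0.0281, 0.1561]
eef_rot: [-3.142, -0.0, 3.118]
force: [-0.5, -0.5, 0.3]
grip_width: 0.0904
grip_force: 0.0
```

Call:
jog_arm(motion=[[0,0,0,0,0,0.1496,1],[0,0,0,0,0,0.1496,1],[0,0,0,0,0,0.1496,1],[0,0,0,0,0,0.1496,1],[0,0,0,0,0,0.1496,1]])

```text
time_s: 20.85
ee_pos: [0.5505, 0.0281, 0.1561]
eef_rot: [-3.142, -0.0, 2.37]
force: [-0.2, 0.4, 0.4]
grip_width: 0.0943
grip_force: 0.0
```

Call:
jog_arm(motion=[[0,0,0,0,0,0.1496,1],[0,0,0,0,0,0.1496,1],[0,0,0,0,0,0.1496,1],[0,0,0,0,0,0.1496,1],[0,0,0,0,0,0.1496,1]])

```text
time_s: 21.35
ee_pos: [0.5505, 0.0282, 0.1561]
eef_rot: [-3.142, 0.0, 1.622]
force: [-0.2, -0.4, -0.7]
grip_width: 0.0942
grip_force: 0.0
```

Call:
jog_arm(motion=[[0,0,0,0,0,0.1496,1],[0,0,0,0,0,0.1496,1],[0,0,0,0,0,0.1496,0.4],[0,0,0,0,0,0.1496,0],[0,0,0,0,0,0.1496,-0.2]])

```text
time_s: 21.85
ee_pos: [0.5505, 0.0281, 0.1561]
eef_rot: [-3.142, 0.0, 0.874]
force: [0.8, -0.3, 0.8]
grip_width: 0.0731
grip_force: 0.0
```

Call:
jog_arm(motion=[[0,0,0,0,0,0.1496,-1],[0,0,0,0,0,0,-1],[0,0,0,0,0,0,-1],[0,0,0,0,0,0,-1],[0,0,0,0,0,0,-1]])

```text
time_s: 22.35
ee_pos: [0.5505, 0.0281, 0.1561]
eef_rot: [-3.142, 0.0, 0.734]
force: [-0.3, 0.5, 1.0]
grip_width: 0.0333
grip_force: 0.0
```

Call:
jog_arm(motion=[[0,0,0,0,0,0,-1],[0,0,0,0,0,0,-1],[0,0,0,0,0,0,-1],[0,0,0,0,0,0,-1],[0,0,-0.00026,0,0,-0.149,-1]])

```text
time_s: 22.85
ee_pos: [0.5505, 0.0281, 0.1563]
eef_rot: [-3.141, 0.0, 0.881]
force: [0.0, 0.3, 0.1]
grip_width: 0.0135
grip_force: 30.0
```

Call:
jog_arm(motion=[[0,0,-0.00026,0,0,-0.149,-1],[0,0,-0.00026,0,0,-0.149,-1],[0,0,-0.00026,0,0,-0.149,-1],[0,0,-0.00026,0,0,-0.149,-1],[0,0,-0.00026,0,0,-0.149,-1]])

```text
time_s: 23.35
ee_pos: [0.5505, 0.0281, 0.1576]
eef_rot: [-3.142, 0.0, 1.632]
force: [0.9, -1.1, -0.3]
grip_width: 0.0137
grip_force: 30.0
```

Call:
jog_arm(motion=[[0,0,-0.00026,0,0,-0.149,-1],[0,0,-0.00026,0,0,-0.149,-1],[0,0,-0.00026,0,0,-0.149,-1],[0,0,-0.00026,0,0,-0.149,-1],[0,0,-0.00026,0,0,-0.149,-1]])

```text
time_s: 23.85
ee_pos: [0.5505, 0.0281, 0.1589]
eef_rot: [-3.142, 0.0, 2.377]
force: [0.4, 0.9, 0.2]
grip_width: 0.0135
grip_force: 30.0
```

Call:
jog_arm(motion=[[0,0,-0.00026,0,0,-0.149,-1],[0,0,-0.00026,0,0,-0.149,-1],[0,0,-0.00026,0,0,-0.149,-1],[0,0,-0.00026,0,0,-0.149,-1],[0,0,-0.00026,0,0,-0.149,-1]])

```text
time_s: 24.35
ee_pos: [0.5506, 0.0281, 0.1602]
eef_rot: [3.142, 0.0, 3.122]
force: [-0.6, -0.1, -0.9]
grip_width: 0.0135
grip_force: 30.0
```

Call:
jog_arm(motion=[[0,0,-0.00026,0,0,-0.149,-1],[0,0,-0.00026,0,0,-0.149,-1],[0,0,-0.00026,0,0,-0.149,-1],[0,0,-0.00026,0,0,-0.149,-1],[0,0,-0.00026,0,0,-0.149,-1]])

```text
time_s: 24.85
ee_pos: [0.5505, 0.0282, 0.1615]
eef_rot: [3.142, 0.0, -2.416]
force: [-0.1, 0.7, 0.0]
grip_width: 0.0138
grip_force: 30.0
```

```bash
python3 -c "
from h import *
go(.550,.0278,.142,-.285)"
```

```text
t 24.85 pos [0.5505 0.0282 0.1615] rpy [ 3.1415e+00  2.0000e-04 -2.4164e+00] q6 -2.311 F [-0.1  0.7  0. ] M [ 0.18 -0.2  -0.09] w 0.0138 gf 30.0
shift [0.0007 0.0001 0.0195] dist 0.0007 rz -2.1314
```

Call:
jog_arm(motion=[[0,0,0,0,0,0,1],[0,0,0,0,0,0,1],[0,0,0,0,0,0,1],[0,0,0,0,0,0,1],[0,0,0,0,0,0,1]])

```text
time_s: 25.35
ee_pos: [0.5505, 0.0281, 0.1616]
eef_rot: [-3.142, 0.0, -2.424]
force: [-0.2, -0.1, 0.0]
grip_width: 0.0505
grip_force: 0.0
```

Call:
jog_arm(motion=[[0,0,0,0,0,0.1496,1],[0,0,0,0,0,0.1496,1],[0,0,0,0,0,0.1496,1],[0,0,0,0,0,0.1496,1],[0,0,0,0,0,0.1496,1]])

```text
time_s: 25.85
ee_pos: [0.5505, 0.0282, 0.1615]
eef_rot: [-3.142, 0.0, 3.106]
force: [0.3, 0.2, 0.3]
grip_width: 0.0905
grip_force: 0.0
```

Call:
jog_arm(motion=[[0,0,0,0,0,0.1496,1],[0,0,0,0,0,0.1496,1],[0,0,0,0,0,0.1496,1],[0,0,0,0,0,0.1496,1],[0,0,0,0,0,0.1496,1]])

```text
time_s: 26.35
ee_pos: [0.5505, 0.0281, 0.1616]
eef_rot: [-3.142, 0.0, 2.358]
force: [-0.5, 0.8, -0.2]
grip_width: 0.094
grip_force: 0.0
```

Call:
jog_arm(motion=[[0,0,0,0,0,0.1496,1],[0,0,0,0,0,0.1496,1],[0,0,0,0,0,0.1496,1],[0,0,0,0,0,0.1496,1],[0,0,0,0,0,0.1496,1]])

```text
time_s: 26.85
ee_pos: [0.5505, 0.0281, 0.1616]
eef_rot: [-3.142, -0.0, 1.61]
force: [0.5, 0.3, -0.7]
grip_width: 0.094
grip_force: 0.0
```

Call:
jog_arm(motion=[[0,0,0,0,0,0.1496,1],[0,0,0,0,0,0.1496,1],[0,0,0,0,0,0.1496,0.4],[0,0,0,0,0,0.1496,0],[0,0,0,0,0,0.1496,-0.2]])

```text
time_s: 27.35
ee_pos: [0.5505, 0.0281, 0.1616]
eef_rot: [3.142, 0.0, 0.862]
force: [-0.0, -1.2, 0.9]
grip_width: 0.0734
grip_force: 0.0
```

Call:
jog_arm(motion=[[0,0,0,0,0,0.1496,-1],[0,0,0,0,0,0,-1],[0,0,0,0,0,0,-1],[0,0,0,0,0,0,-1],[0,0,0,0,0,0,-1]])

```text
time_s: 27.85
ee_pos: [0.5505, 0.0281, 0.1615]
eef_rot: [3.142, -0.0, 0.721]
force: [-0.1, 1.8, -1.1]
grip_width: 0.0337
grip_force: 0.0
```

Call:
jog_arm(motion=[[0,0,0,0,0,0,-1],[0,0,0,0,0,0,-1],[0,0,0,0,0,0,-1],[0,0,0,0,0,0,-1],[0,0,-0.00026,0,0,-0.149,-1]])

```text
time_s: 28.35
ee_pos: [0.5504, 0.0281, 0.1617]
eef_rot: [-3.141, 0.0, 0.868]
force: [-1.8, 0.4, 0.2]
grip_width: 0.0136
grip_force: 30.0
```

Call:
jog_arm(motion=[[0,0,-0.00026,0,0,-0.149,-1],[0,0,-0.00026,0,0,-0.149,-1],[0,0,-0.00026,0,0,-0.149,-1],[0,0,-0.00026,0,0,-0.149,-1],[0,0,-0.00026,0,0,-0.149,-1]])

```text
time_s: 28.85
ee_pos: [0.5504, 0.028, 0.1631]
eef_rot: [-3.141, 0.0, 1.619]
force: [0.6, -0.5, 0.4]
grip_width: 0.014
grip_force: 30.0
```

Call:
jog_arm(motion=[[0,0,-0.00026,0,0,-0.149,-1],[0,0,-0.00026,0,0,-0.149,-1],[0,0,-0.00026,0,0,-0.149,-1],[0,0,-0.00026,0,0,-0.149,-1],[0,0,-0.00026,0,0,-0.149,-1]])

```text
time_s: 29.35
ee_pos: [0.5506, 0.0281, 0.1644]
eef_rot: [3.142, 0.0, 2.364]
force: [0.3, -0.4, -1.1]
grip_width: 0.0136
grip_force: 30.0
```

Call:
jog_arm(motion=[[0,0,-0.00026,0,0,-0.149,-1],[0,0,-0.00026,0,0,-0.149,-1],[0,0,-0.00026,0,0,-0.149,-1],[0,0,-0.00026,0,0,-0.149,-1],[0,0,-0.00026,0,0,-0.149,-1]])

```text
time_s: 29.85
ee_pos: [0.5506, 0.028, 0.1658]
eef_rot: [-3.142, 0.0, 3.109]
force: [0.3, -1.9, -0.5]
grip_width: 0.0138
grip_force: 30.0
```

Call:
jog_arm(motion=[[0,0,-0.0005,0,0,-0.149,-1],[0,0,-0.0005,0,0,0,-1],[0,0,-0.001,0,0,0,-1],[0,0,0,0,0,0,-1]])

```text
time_s: 30.25
ee_pos: [0.5504, 0.0281, 0.1676]
eef_rot: [3.142, -0.0, -3.035]
force: [0.4, -0.1, -3.9]
grip_width: 0.0139
grip_force: 30.0
```

```bash
python3 -c "
from h import *
go(.550,.0278,.142,-.285)"
```

```text
t 30.25 pos [0.5504 0.0281 0.1676] rpy [ 3.1415e+00 -4.0000e-04 -3.0347e+00] q6 -1.693 F [ 0.4 -0.1 -3.9] M [ 0.07 -0.15  0.03] w 0.0139 gf 30.0
shift [ 0.0004 -0.0003  0.0256] dist 0.0005 rz -2.7497
```

Call:
jog_arm(motion=[[0,0,-0.002,0,0,0,-1],[0,0,-0.002,0,0,0,-1],[0,0,0,0,0,0,-1]])

```text
time_s: 30.55
ee_pos: [0.5506, 0.0281, 0.1721]
eef_rot: [-3.142, 0.001, -3.032]
force: [0.7, -0.0, -3.9]
grip_width: 0.0139
grip_force: 30.0
```

Call:
jog_arm(motion=[[0,0,-0.015,0,0,0,-1],[0,0,-0.025,0,0,0,-1],[0,0,-0.03,0,0,0,-1],[0,0,-0.028,0,0,0,-1],[0.004,-0.017,0,0,0,0,-1]])

```text
time_s: 31.05
ee_pos: [0.5495, 0.0117, 0.2737]
eef_rot: [-3.141, 0.006, -3.03]
force: [-0.2, 0.1, -4.6]
grip_width: 0.0136
grip_force: 30.0
```

Call:
jog_arm(motion=[[0.0104,-0.0431,0,0,0,0,-1],[0.0104,-0.0431,0,0,0,0,-1],[0.0104,-0.0431,0,0,0,0,-1],[0.0104,-0.0431,0,0,0,0,-1],[0.0104,-0.0431,0,0,0,0,-1]])

```text
time_s: 31.55
ee_pos: [0.5199, -0.2108, 0.2698]
eef_rot: [-3.141, 0.0, -3.032]
force: [1.2, -0.0, -4.3]
grip_width: 0.0134
grip_force: 30.0
```

Call:
jog_arm(motion=[[0.0104,-0.0431,0,0,0,0,-1],[0.006,-0.026,0.03,0,0,0,-1],[0,0,0.05,0,0,0,-1],[0,0,0.04,0,0,0,-1],[0,0,0,0,0,0,-1]])

```text
time_s: 32.05
ee_pos: [0.5095, -0.2785, 0.1445]
eef_rot: [3.136, -0.007, -3.032]
force: [-0.5, 0.7, -3.5]
grip_width: 0.0139
grip_force: 30.0
```

```bash
python3 -c "
from h import *
go(.5106,-.280,.0573)"
```

```text
t 32.05 pos [ 0.5095 -0.2785  0.1445] rpy [ 3.1357 -0.0074 -3.032 ] q6 -2.244 F [-0.5  0.7 -3.5] M [ 0.11 -0.1  -0.01] w 0.0139 gf 30.0
shift [-0.0016 -0.0022  0.0872] dist 0.0027 rz None
```

Call:
jog_arm(motion=[[0,0,0.04,0,0,0,-1],[0,0,0.03,0,0,0,-1],[0,0,0.015,0,0,0,-1],[0,0,0.003,0,0,0,-1],[0,0,0,0,0,0,-1]])

```text
time_s: 32.55
ee_pos: [0.5126, -0.28, 0.0634]
eef_rot: [-3.14, 0.001, -3.031]
force: [0.3, 0.0, -4.5]
grip_width: 0.0139
grip_force: 30.0
```

Call:
jog_arm(motion=[[0,0,0.0015,0,0,0,-1],[0,0,0.001,0,0,0,-1],[0,0,0,0,0,0,-1]])

```text
time_s: 32.85
ee_pos: [0.512, -0.2797, 0.0599]
eef_rot: [-3.141, 0.001, -3.031]
force: [-0.8, -0.1, -4.5]
grip_width: 0.0141
grip_force: 30.0
```

Call:
jog_arm(motion=[[0,0,0.001,0,0,0,-1],[0,0,0.001,0,0,0,-1],[0,0,0,0,0,0,-1]])

```text
time_s: 33.15
ee_pos: [0.5119, -0.2798, 0.0584]
eef_rot: [-3.141, 0.0, -3.031]
force: [-6.6, 1.8, 8.5]
grip_width: 0.0139
grip_force: 30.0
```

Call:
jog_arm(motion=[[0,0,0.0005,0,0,0,-1],[0,0,0,0,0,0,-1]])

```text
time_s: 33.35
ee_pos: [0.5119, -0.2798, 0.0583]
eef_rot: [-3.141, 0.0, -3.031]
force: [-9.5, 3.8, 14.4]
grip_width: 0.0135
grip_force: 30.0
```

The cap is down on the mat. I'll release it, back off and look again.

Call:
jog_arm(motion=[[0,0,-0.001,0,0,0,-0.4],[0,0,0,0,0,0,-0.2],[0,0,0,0,0,0,0],[0,0,-0.03,0,0,0,0],[0,0,-0.05,0,0,0,0]])

```text
time_s: 33.85
ee_pos: [0.5105, -0.2788, 0.1358]
eef_rot: [3.138, -0.005, -3.031]
force: [-0.1, -0.1, 1.0]
grip_width: 0.0462
grip_force: 0.0
```

Call:
jog_arm(motion=[[0,0,-0.05,0,0,0.145,0],[0,0,-0.05,0,0,0.145,0],[0,0,-0.05,0,0,0.145,0],[0,0,0,0,0,0.145,0],[0,0,0,0,0,0.145,0]])

```text
time_s: 34.35
ee_pos: [0.5121, -0.2798, 0.2892]
eef_rot: [3.141, 0.003, 2.521]
force: [-0.3, -0.3, -0.4]
grip_width: 0.0473
grip_force: 0.0
```

```bash
cat >> h.py <<'E'
def pieces(fn):
    im=shot('top',fn);g=cv2.cvtColor(im,cv2.COLOR_BGR2GRAY);s=cv2.cvtColor(im,cv2.COLOR_BGR2HSV)[:,:,1]
    m=((g<95)&(s<70)).astype(np.uint8);m[:,:120]=0;m[:,260:]=0;m[:140]=0;m[300:]=0
    for c in cv2.findContours(m,cv2.RETR_EXTERNAL,cv2.CHAIN_APPROX_NONE)[0]:
        if cv2.contourArea(c)<100: continue
        # top face: contour includes a little side; cast at 0.032 (top) 
        px=c.reshape(-1,2);r=cv2.minAreaRect(plane('top',px,.032)[:,:2].astype(np.float32))
        w,h=r[1];a=r[2]+(90 if h>w else 0);a=(a+90)%180-90
        print('pc',px.mean(0).round(1),cv2.contourArea(c),np.round(r[0],4),np.round(r[1],4),'yaw',round(np.radians(a),3))
    return im
E
python3 -c "
from h import *
go(.515,.262,.2)
a=pieces('top2.png');b=shot('scene','scene2.png')
cv2.imwrite('pics/a5.png',cv2.resize(np.vstack([a[130:300,120:520],b[100:380,110:510]]),None,fx=1.3,fy=1.3))"
```

```text
t 34.35 pos [ 0.5121 -0.2798  0.2892] rpy [3.1414e+00 2.8000e-03 2.5211e+00] q6 -1.513 F [-0.3 -0.3 -0.4] M [-0.02 -0.17  0.01] w 0.0473 gf 0.0
shift [0.3129 0.4424 0.0884] dist 0.5419 rz None
pc [208.4 264.7] 285.5 [0.4093 0.2616] [0.0663 0.031 ] yaw 0.278
pc [166.3 221.8] 227.5 [0.5184 0.3703] [0.0436 0.0443] yaw -0.779
pc [208.3 223.5] 271.0 [0.5149 0.2639] [0.0297 0.067 ] yaw -0.04
pc [167.3 180.2] 307.5 [0.626  0.3701] [0.0329 0.0692] yaw -0.081
```

View pics/a5.png

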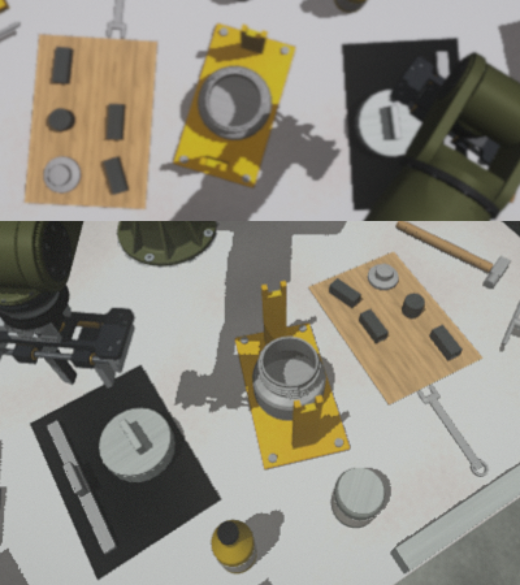

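Bar and cap sit fine on the mat, the mouth is open, and the three pieces are unmoved. Fetching the far piece at (0.628, 0.373).

Call:
jog_arm(motion=[[0,0,0,0,0,-0.135,0.1],[0,0,0,0,0,-0.135,0.1],[0,0,0,0,0,-0.135,0.1],[0,0,0,0,0,-0.135,0.1],[-0.0045,0.03,0,0,0,0,0.1]])

```text
time_s: 34.95
ee_pos: [0.5179, -0.2517, 0.2869]
eef_rot: [3.142, -0.001, 3.075]
force: [0.5, 0.3, -0.4]
grip_width: 0.0516
grip_force: 0.0
```

Call:
jog_arm(motion=[[-0.0045,0.0472,0,0,0,0,0.1],[-0.0045,0.0472,0,0,0,0,0.1],[-0.0045,0.0472,0,0,0,0,0.1],[-0.0045,0.0472,0,0,0,0,0.1],[-0.0045,0.0472,0,0,0,0,0.1]])

```text
time_s: 35.45
ee_pos: [0.5585, -0.0145, 0.2875]
eef_rot: [-3.142, -0.0, 3.072]
force: [0.7, -0.9, 0.0]
grip_width: 0.0518
grip_force: 0.0
```

Call:
jog_arm(motion=[[-0.0045,0.0472,0,0,0,0,0.1],[-0.0045,0.0472,0,0,0,0,0.1],[-0.0045,0.0472,0,0,0,0,0.1],[-0.0045,0.0472,0,0,0,0,0.1],[-0.0045,0.0472,0,0,0,0,0.1]])

```text
time_s: 35.95
ee_pos: [0.5985, 0.2193, 0.2874]
eef_rot: [-3.141, -0.0, 3.072]
force: [0.6, -0.1, 0.4]
grip_width: 0.0518
grip_force: 0.0
```

Call:
jog_arm(motion=[[-0.0045,0.0472,0,0,0,0,0.1],[-0.0045,0.0472,0,0,0,0,0.1],[0,0.03,0,0,0,0,0.1],[0,0.02,0.03,0,0,0,0.1],[0,0,0.03,0,0,0,0.1]])

```text
time_s: 36.45
ee_pos: [0.6178, 0.3634, 0.226]
eef_rot: [3.141, -0.0, 3.075]
force: [-0.7, 0.1, -1.2]
grip_width: 0.0516
grip_force: 0.0
```

```bash
python3 -c "
from h import *
go(.628,.3735,.009,3.06)"
```

```text
t 36.45 pos [0.6178 0.3634 0.226 ] rpy [ 3.1412 -0.      3.0749] q6 -1.024 F [-0.7  0.1 -1.2] M [ 0.08 -0.22  0.  ] w 0.0516 gf 0.0
shift [-0.0095  0.0107  0.217 ] dist 0.0143 rz 0.0149
```

Call:
jog_arm(motion=[[-0.009,0.0105,0.04,0,0,0.015,0.1],[0,0,0.05,0,0,0,0.1],[0,0,0.05,0,0,0,0.1],[0,0,0.035,0,0,0,0.1],[0,0,0,0,0,0,0.1]])

```text
time_s: 36.95
ee_pos: [0.6255, 0.3691, 0.0463]
eef_rot: [-3.136, -0.008, 3.056]
force: [-0.1, -0.5, -0.1]
grip_width: 0.052
grip_force: 0.0
```

```bash
python3 -c "
from h import *
go(.628,.3735,.009,3.06)
a=shot('scene')[60:260,330:530]
cv2.imwrite('pics/a6.png',cv2.resize(a,None,fx=2.5,fy=2.5))"
```

```text
t 36.95 pos [0.6255 0.3691 0.0463] rpy [-3.1363 -0.0083  3.056 ] q6 -1.003 F [-0.1 -0.5 -0.1] M [ 0.03 -0.2  -0.01] w 0.052 gf 0.0
shift [-0.0024  0.0048  0.0372] dist 0.0054 rz -0.004
```

View pics/a6.png

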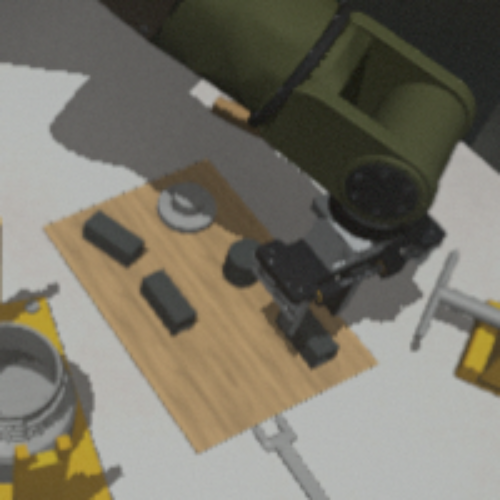

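The fingers are above and either side of the piece. Descending and gripping.

Call:
jog_arm(motion=[[0,0.002,0.015,0,0,0,0.1],[0,0,0.012,0,0,0,0.1],[0,0,0.006,0,0,0,0.1],[0,0,0,0,0,0,0.1],[0,0,0,0,0,0,0.1]])

```text
time_s: 37.5
ee_pos: [0.6284, 0.3726, 0.0203]
eef_rot: [3.141, 0.001, 3.052]
force: [-0.7, -0.3, 0.3]
grip_width: 0.0517
grip_force: 0.0
```

```bash
python3 -c "
from h import *
go(.628,.3735,.009,3.06)"
```

```text
t 37.5 pos [0.6284 0.3726 0.0203] rpy [3.1412e+00 6.0000e-04 3.0523e+00] q6 -0.996 F [-0.7 -0.3  0.3] M [ 0.09 -0.14  0.01] w 0.0517 gf 0.0
shift [0.0005 0.0009 0.0113] dist 0.001 rz -0.0077
```

Call:
jog_arm(motion=[[0,0,0.008,0,0,0,0],[0,0,0.003,0,0,0,-0.3],[0,0,0,0,0,0,-1],[0,0,0,0,0,0,-1],[0,0,0,0,0,0,-1]], squeeze=35)

```text
time_s: 38.0
ee_pos: [0.6282, 0.3724, 0.0087]
eef_rot: [-3.142, 0.0, 3.052]
force: [-0.4, -1.3, -1.3]
grip_width: 0.0279
grip_force: 35.0
```

Call:
jog_arm(motion=[[0,0,0,0,0,0,-1],[0,0,-0.02,0,0,0,-1],[0,0,-0.03,0,0,0,-1],[0,0,-0.05,0,0,0,-1],[0,0,-0.05,0,0,0,-1]])

```text
time_s: 38.5
ee_pos: [0.6278, 0.3722, 0.1599]
eef_rot: [-3.141, -0.001, 3.052]
force: [0.7, 0.5, -0.3]
grip_width: 0.0277
grip_force: 35.0
```

Call:
jog_arm(motion=[[0,0,-0.05,0,0,0,-1],[0,0,-0.05,0,0,0,-1],[0,0,0,0,0,0,-1]])

```text
time_s: 38.8
ee_pos: [0.6295, 0.3731, 0.2678]
eef_rot: [3.135, 0.011, 3.052]
force: [0.4, -0.1, -1.3]
grip_width: 0.0278
grip_force: 35.0
```

```bash
python3 -c "
from h import *
go(.5503,.0278,.24,3.06)"
```

```text
t 38.8 pos [0.6295 0.3731 0.2678] rpy [3.1348 0.0106 3.052 ] q6 -0.996 F [ 0.4 -0.1 -1.3] M [ 0.04 -0.17 -0.05] w 0.0278 gf 35.0
shift [ 0.0483 -0.3512  0.0249] dist 0.3545 rz -0.008
```

Call:
jog_arm(motion=[[0.006,-0.044,0,0,0,0,-1],[0.006,-0.044,0,0,0,0,-1],[0.006,-0.044,0,0,0,0,-1],[0.006,-0.044,0,0,0,0,-1],[0.006,-0.044,0,0,0,0,-1]])

```text
time_s: 39.3
ee_pos: [0.5777, 0.1543, 0.258]
eef_rot: [-3.141, -0.001, 3.052]
force: [1.1, 0.6, -2.1]
grip_width: 0.0278
grip_force: 35.0
```

Call:
jog_arm(motion=[[0.006,-0.044,0,0,0,0,-1],[0.006,-0.044,0,0,0,0,-1],[0.006,-0.043,0,0,0,0,-1],[0,0,0.04,0,0,0,-1],[0,0,0,0,0,0,-1]])

```text
time_s: 39.8
ee_pos: [0.5469, 0.0262, 0.2144]
eef_rot: [-3.141, -0.007, 3.05]
force: [0.2, 0.2, -1.7]
grip_width: 0.0274
grip_force: 35.0
```

```bash
python3 -c "
from h import *
go(.5503,.0278,.06,3.06)"
```

```text
t 39.8 pos [0.5469 0.0262 0.2144] rpy [-3.1412 -0.0072  3.0501] q6 -1.498 F [ 0.2  0.2 -1.7] M [ 0.12 -0.1  -0.  ] w 0.0274 gf 35.0
shift [-0.0043  0.0019  0.1544] dist 0.0047 rz -0.0099
```

Call:
jog_arm(motion=[[-0.002,0.001,0,0,0,0,-1],[0,0,0.04,0,0,0,-1],[0,0,0,0,0,0,-1]])

```text
time_s: 40.1
ee_pos: [0.55, 0.0289, 0.1762]
eef_rot: [-3.141, -0.005, 3.053]
force: [0.1, 0.3, -1.8]
grip_width: 0.0278
grip_force: 35.0
```

```bash
python3 -c "
from h import *
go(.5503,.0278,.06,3.06)"
```

```text
t 40.1 pos [0.55   0.0289 0.1762] rpy [-3.1412 -0.0052  3.0534] q6 -1.497 F [ 0.1  0.3 -1.8] M [ 0.03 -0.15 -0.02] w 0.0278 gf 35.0
shift [-0.001  -0.001   0.1162] dist 0.0014 rz -0.0066
```

Call:
jog_arm(motion=[[0,0,0.03,0,0,0,-1],[0,0,0.03,0,0,0,-1],[0,0,0.03,0,0,0,-1],[0,0,0.025,0,0,0,-1],[0,0,0,0,0,0,-1]])

```text
time_s: 40.6
ee_pos: [0.5506, 0.0286, 0.0628]
eef_rot: [-3.141, -0.004, 3.053]
force: [0.2, 0.2, -1.4]
grip_width: 0.0277
grip_force: 35.0
```

Call:
jog_arm(motion=[[0,0,0,0,0,0,-0.1],[0,0,0,0,0,0,-0.1],[0,0,0,0,0,0,-0.1],[0,0,-0.03,0,0,0,-0.1],[0,0,-0.05,0,0,0,-0.1]])

```text
time_s: 41.1
ee_pos: [0.5499, 0.028, 0.1433]
eef_rot: [-3.141, -0.004, 3.052]
force: [1.7, -1.0, 0.9]
grip_width: 0.0422
grip_force: 0.0
```

Call:
jog_arm(motion=[[0,0,-0.05,0,0,0,-0.1],[0,0,-0.05,0,0,0,-0.1],[0,0,-0.03,0,0,0,0.1],[0,0,0,0,0,0,0.1]])

```text
time_s: 41.5
ee_pos: [0.5522, 0.028, 0.2796]
eef_rot: [3.141, 0.009, 3.052]
force: [-0.2, -0.1, -0.6]
grip_width: 0.0513
grip_force: 0.0
```

```bash
python3 -c "
from h import *
pieces('top3.png')
go(.5155,.2665,.12,3.10)"
```

```text
pc [208.8 264.7] 288.5 [0.4092 0.2601] [0.0675 0.0318] yaw 0.319
pc [166.6 221.9] 228.0 [0.519  0.3697] [0.0383 0.0482] yaw -1.571
pc [208.5 223.1] 252.0 [0.5152 0.2633] [0.0669 0.028 ] yaw 0.016
pc [255.2 190. ] 293.0 [0.6018 0.148 ] [0.1066 0.0257] yaw 0.009
t 41.55 pos [0.5516 0.028  0.2765] rpy [3.1412 0.0048 3.052 ] q6 -1.497 F [ 0.  -0.7 -0.7] M [ 0.08 -0.16  0.05] w 0.0515 gf 0.0
shift [0.058  0.2343 0.1563] dist 0.2414 rz -0.048
```

Call:
jog_arm(motion=[[0.0116,0.0468,0,0,0,0,0.1],[0.0116,0.0468,0,0,0,0,0.1],[0.0116,0.0468,0,0,0,0,0.1],[0.0116,0.0468,0,0,0,0,0.1],[0.0116,0.0468,0,0,0,0,0.1]])

```text
time_s: 42.05
ee_pos: [0.5133, 0.2679, 0.2728]
eef_rot: [-3.141, -0.001, 3.052]
force: [0.5, -0.6, 0.0]
grip_width: 0.0517
grip_force: 0.0
```

Call:
jog_arm(motion=[[0,0,0.05,0,0,-0.055,0.1],[0,0,0.05,0,0,0,0.1],[0,0,0.05,0,0,0,0.1],[0,0,0.05,0,0,0,0.1],[0,0,0,0,0,0,0.1]])

```text
time_s: 42.55
ee_pos: [0.5105, 0.2645, 0.067]
eef_rot: [-3.136, -0.011, 3.107]
force: [-0.4, 0.3, 0.1]
grip_width: 0.0515
grip_force: 0.0
```

```bash
python3 -c "
from h import *
go(.5155,.2665,.009,3.11)
a=shot('scene')[60:260,330:530];b=shot('scene')[160:260,290:350]
cv2.imwrite('pics/a7.png',cv2.resize(np.hstack([a,cv2.resize(b,(120,200))]),None,fx=2.4,fy=2.4))"
```

```text
t 42.55 pos [0.5105 0.2645 0.067 ] rpy [-3.1363 -0.0109  3.107 ] q6 -1.122 F [-0.4  0.3  0.1] M [ 0.02 -0.15 -0.02] w 0.0515 gf 0.0
shift [-0.0056  0.0024  0.0579] dist 0.0061 rz -0.003
```

View pics/a7.png

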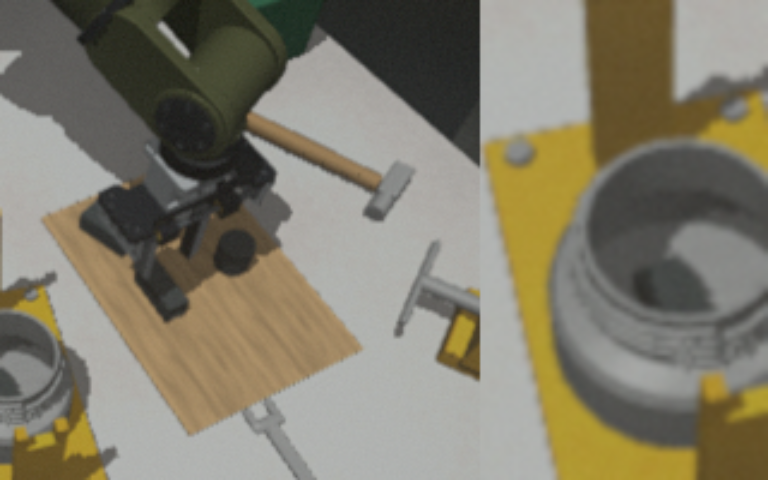

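The first piece is visible inside the mouth, and the fingers straddle the second piece.

Call:
jog_arm(motion=[[-0.002,0,0.02,0,0,0,0.1],[0,0,0.018,0,0,0,0.1],[0,0,0.007,0,0,0,0.1],[0,0,0,0,0,0,0.1],[0,0,0,0,0,0,0.1]])

```text
time_s: 43.15
ee_pos: [0.5171, 0.2665, 0.0306]
eef_rot: [3.141, 0.002, 3.107]
force: [0.3, 0.0, 1.1]
grip_width: 0.0517
grip_force: 0.0
```

```bash
python3 -c "
from h import *
go(.5155,.2665,.009,3.11)"
```

```text
t 43.15 pos [0.5171 0.2665 0.0306] rpy [3.1405e+00 2.2000e-03 3.1070e+00] q6 -1.123 F [0.3 0.  1.1] M [ 0.02 -0.13  0.04] w 0.0517 gf 0.0
shift [ 0.0017 -0.0001  0.0216] dist 0.0017 rz -0.003
```

Call:
jog_arm(motion=[[0.001,0,0.014,0,0,0,0.1],[0,0,0.007,0,0,0,0],[0,0,0,0,0,0,-0.2],[0,0,0,0,0,0,-1],[0,0,0,0,0,0,-1]])

```text
time_s: 43.65
ee_pos: [0.5154, 0.2662, 0.0079]
eef_rot: [3.141, 0.0, 3.107]
force: [0.6, -0.7, -1.2]
grip_width: 0.0277
grip_force: 35.0
```

Call:
jog_arm(motion=[[0,0,0,0,0,0,-1],[0,0,0,0,0,0,-1],[0,0,-0.03,0,0,0,-1],[0,0,-0.04,0,0,0,-1],[0,0,-0.05,0,0,0,-1]])

```text
time_s: 44.15
ee_pos: [0.5144, 0.2657, 0.1278]
eef_rot: [-3.14, -0.003, 3.107]
force: [0.4, 1.0, -1.4]
grip_width: 0.0279
grip_force: 35.0
```

Call:
jog_arm(motion=[[0,0,-0.05,0,0,0,-1],[0,0,-0.04,0,0,0,-1],[0,0,-0.03,0,0,0,-1],[0,0,0,0,0,0,-1]])

```text
time_s: 44.55
ee_pos: [0.5163, 0.2666, 0.2523]
eef_rot: [3.138, 0.006, 3.107]
force: [1.1, -0.4, -1.5]
grip_width: 0.0281
grip_force: 35.0
```

```bash
python3 -c "
from h import *
go(.5503,.0278,.24,1.54)"
```

```text
t 44.55 pos [0.5163 0.2666 0.2523] rpy [3.1385 0.0065 3.107 ] q6 -1.123 F [ 1.1 -0.4 -1.5] M [ 0.09 -0.14  0.  ] w 0.0281 gf 35.0
shift [-0.0422 -0.2376  0.0119] dist 0.2413 rz 1.567
```

Call:
jog_arm(motion=[[-0.007,-0.0396,0,0,0,0,-1],[-0.007,-0.0396,0,0,0,0,-1],[-0.007,-0.0396,0,0,0,0,-1],[-0.007,-0.0396,0,0,0,0,-1],[-0.007,-0.0396,0,0,0,0,-1]])

```text
time_s: 45.05
ee_pos: [0.543, 0.0655, 0.2465]
eef_rot: [-3.141, -0.002, 3.107]
force: [-0.2, 0.1, -2.0]
grip_width: 0.0281
grip_force: 35.0
```

Call:
jog_arm(motion=[[-0.007,-0.0396,0,0,0,0,-1],[0,0,0,0,0,0.1425,-1],[0,0,0,0,0,0.1425,-1],[0,0,0,0,0,0.1425,-1],[0,0,0,0,0,0.1425,-1]])

```text
time_s: 45.55
ee_pos: [0.5487, 0.0271, 0.2464]
eef_rot: [-3.141, -0.001, 2.531]
force: [0.4, 0.4, -1.1]
grip_width: 0.0278
grip_force: 35.0
```

Call:
jog_arm(motion=[[0,0,0,0,0,0.1425,-1],[0,0,0,0,0,0.1425,-1],[0,0,0,0,0,0.1425,-1],[0,0,0,0,0,0.1425,-1],[0,0,0,0,0,0.1425,-1]])

```text
time_s: 46.05
ee_pos: [0.5487, 0.0272, 0.2464]
eef_rot: [-3.14, -0.0, 1.819]
force: [0.1, -0.1, -1.2]
grip_width: 0.0278
grip_force: 35.0
```

Call:
jog_arm(motion=[[0,0,0,0,0,0.1425,-1],[0,0,0,0,0,0.1425,-1],[0,0,0.03,0,0,0,-1],[0,0,0.03,0,0,0,-1],[0,0,0,0,0,0,-1]])

```text
time_s: 46.55
ee_pos: [0.5469, 0.0273, 0.1832]
eef_rot: [-3.134, 0.0, 1.54]
force: [-0.0, -0.1, -1.0]
grip_width: 0.0279
grip_force: 35.0
```

```bash
python3 -c "
from h import *
go(.5503,.0278,.075,1.54)"
```

```text
t 46.55 pos [0.5469 0.0273 0.1832] rpy [-3.1338e+00  1.0000e-04  1.5395e+00] q6 0.014 F [-0.  -0.1 -1. ] M [-0.05 -0.04 -0.  ] w 0.0279 gf 35.0
shift [0.0007 0.0042 0.1082] dist 0.0043 rz -0.0005
```

Call:
jog_arm(motion=[[0,0.002,0.03,0,0,0,-1],[0,0,0.03,0,0,0,-1],[0,0,0.02,0,0,0,-1],[0,0,0.01,0,0,0,-1],[0,0,0,0,0,0,-1]])

```text
time_s: 47.05
ee_pos: [0.5508, 0.0272, 0.0974]
eef_rot: [-3.14, -0.0, 1.539]
force: [-0.5, -0.0, -2.3]
grip_width: 0.0277
grip_force: 35.0
```

Call:
jog_arm(motion=[[0,0,0.01,0,0,0,-1],[0,0,0.007,0,0,0,-1],[0,0,0,0,0,0,-1]])

```text
time_s: 47.35
ee_pos: [0.5507, 0.0272, 0.0802]
eef_rot: [-3.141, -0.0, 1.539]
force: [-0.6, -0.4, -1.1]
grip_width: 0.0277
grip_force: 35.0
```

Call:
jog_arm(motion=[[0,0,0.008,0,0,0,-1],[0,0,0.004,0,0,0,-1],[0,0,0,0,0,0,-1],[0,0,0,0,0,0,-0.1],[0,0,0,0,0,0,-0.1]])

```text
time_s: 47.85
ee_pos: [0.5513, 0.0272, 0.0691]
eef_rot: [3.141, -0.0, 1.539]
force: [0.7, 0.7, -0.2]
grip_width: 0.0404
grip_force: 0.0
```

Call:
jog_arm(motion=[[0,0,0,0,0,0,-0.1],[0,0,-0.03,0,0,0,-0.1],[0,0,-0.05,0,0,0,-0.1],[0,0,-0.05,0,0,0,-0.1],[0,0,-0.05,0,0,0,0.1]])

```text
time_s: 48.35
ee_pos: [0.5506, 0.0272, 0.251]
eef_rot: [3.141, 0.0, 1.54]
force: [0.6, -0.3, -0.7]
grip_width: 0.0475
grip_force: 0.0
```

Call:
jog_arm(motion=[[0,0,-0.02,0,0,0.139,0.1],[0,0,0,0,0,0.139,0.1],[0,0,0,0,0,0.139,0.1],[0,0,0,0,0,0.139,0.1],[0,0,0,0,0,0.139,0.1]])

```text
time_s: 48.85
ee_pos: [0.551, 0.0272, 0.269]
eef_rot: [3.141, -0.0, 0.839]
force: [-0.6, 0.4, -0.5]
grip_width: 0.0515
grip_force: 0.0
```

Call:
jog_arm(motion=[[0,0,0,0,0,0.139,0.1],[0,0,0,0,0,0.139,0.1],[0,0,0,0,0,0.139,0.1],[0,0,0,0,0,0.139,0.1],[0,0,0,0,0,0,0.1]])

```text
time_s: 49.35
ee_pos: [0.551, 0.0272, 0.2689]
eef_rot: [3.142, -0.0, 0.286]
force: [-0.1, -0.6, -0.6]
grip_width: 0.0517
grip_force: 0.0
```

```bash
python3 -c "
from h import *
pieces('top4.png')
go(.4088,.263,.08,.29)"
```

```text
pc [208.7 264.6] 284.0 [0.409  0.2605] [0.0675 0.0306] yaw 0.323
pc [166.5 221.9] 225.0 [0.5183 0.37  ] [0.0415 0.0471] yaw -1.099
pc [256.2 204.2] 260.5 [0.5616 0.1476] [0.1242 0.0257] yaw 0.009
t 49.4 pos [0.551  0.0272 0.2689] rpy [ 3.1416e+00 -2.0000e-04  2.9140e-01] q6 1.262 F [-0.1  0.1  0.7] M [ 0.01  0.   -0.01] w 0.0519 gf 0.0
shift [-0.0685 -0.2667  0.1888] dist 0.2754 rz 0.0014
```

Call:
jog_arm(motion=[[-0.0098,-0.0381,0,0,0,0,0.1],[-0.0098,-0.0381,0,0,0,0,0.1],[-0.0098,-0.0381,0,0,0,0,0.1],[-0.0098,-0.0381,0,0,0,0,0.1],[-0.0098,-0.0381,0,0,0,0,0.1]])

```text
time_s: 49.9
ee_pos: [0.4488, 0.197, 0.269]
eef_rot: [-3.142, -0.0, 0.293]
force: [0.5, 0.1, -0.5]
grip_width: 0.0519
grip_force: 0.0
```

Call:
jog_arm(motion=[[-0.0098,-0.0381,0,0,0,0,0.1],[-0.0098,-0.0381,0,0,0,0,0.1],[0,0,0.05,0,0,0,0.1],[0,0,0.05,0,0,0,0.1],[0,0,0.05,0,0,0,0.1]])

```text
time_s: 50.4
ee_pos: [0.4091, 0.2637, 0.1175]
eef_rot: [-3.141, -0.002, 0.294]
force: [1.2, 0.3, 0.4]
grip_width: 0.052
grip_force: 0.0
```

Call:
jog_arm(motion=[[0,0,0.05,0,0,0,0.1],[0,0,0.015,0,0,0,0.1],[0,0,0,0,0,0,0.1],[0,0,0,0,0,0,0.1]])

```text
time_s: 50.8
ee_pos: [0.4099, 0.2636, 0.0546]
eef_rot: [-3.141, -0.001, 0.291]
force: [0.4, 0.6, 0.7]
grip_width: 0.0519
grip_force: 0.0
```

```bash
python3 -c "
from h import *
go(.4088,.263,.009,.295)
a=shot('scene')[60:260,290:490]
cv2.imwrite('pics/a8.png',cv2.resize(a,None,fx=2.5,fy=2.5))"
```

```text
t 50.8 pos [0.4099 0.2636 0.0546] rpy [-3.1414e+00 -1.0000e-03  2.9090e-01] q6 1.776 F [0.4 0.6 0.7] M [-0.04  0.02  0.03] w 0.0519 gf 0.0
shift [-0.0013  0.0003  0.0456] dist 0.0013 rz -0.0041
```

View pics/a8.png

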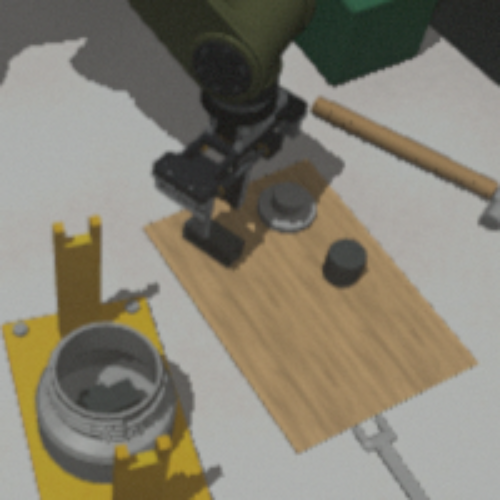

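Two pieces are in the pot. The fingers straddle the last piece, clear of the flange at (287,205).

Call:
jog_arm(motion=[[-0.001,0,0.02,0,0,0,0.1],[0,0,0.02,0,0,0,0.1],[0,0,0.005,0,0,0,0.1],[0,0,0,0,0,0,-0.1],[0,0,0,0,0,0,-0.3]])

```text
time_s: 51.35
ee_pos: [0.4091, 0.2635, 0.01]
eef_rot: [-3.141, -0.002, 0.289]
force: [0.1, 0.1, -0.3]
grip_width: 0.0391
grip_force: 0.0
```

Call:
jog_arm(motion=[[0,0,0,0,0,0,-1],[0,0,0,0,0,0,-1],[0,0,0,0,0,0,-1],[0,0,0,0,0,0,-1],[0,0,-0.03,0,0,0,-1]])

```text
time_s: 51.85
ee_pos: [0.4069, 0.2622, 0.0369]
eef_rot: [3.141, 0.005, 0.289]
force: [0.2, 0.7, -1.2]
grip_width: 0.0275
grip_force: 35.0
```

Call:
jog_arm(motion=[[0,0,-0.05,0,0,0,-1],[0,0,-0.05,0,0,0,-1],[0,0,-0.05,0,0,0,-1],[0,0,-0.05,0,0,0,-1],[0,0,0,0,0,0,-1]])

```text
time_s: 52.35
ee_pos: [0.4101, 0.264, 0.2455]
eef_rot: [-3.139, -0.011, 0.289]
force: [-0.6, -0.6, -2.6]
grip_width: 0.0277
grip_force: 35.0
```

```bash
python3 -c "
from h import *
go(.5503,.0278,.24,.29)"
```

```text
t 52.35 pos [0.4101 0.264  0.2455] rpy [-3.1393 -0.0106  0.2887] q6 1.779 F [-0.6 -0.6 -2.6] M [-0.02 -0.01  0.02] w 0.0277 gf 35.0
shift [0.0671 0.2664 0.0056] dist 0.2747 rz -0.0013
```

Call:
jog_arm(motion=[[0.0096,0.038,0,0,0,0,-1],[0.0096,0.038,0,0,0,0,-1],[0.0096,0.038,0,0,0,0,-1],[0.0096,0.038,0,0,0,0,-1],[0.0096,0.038,0,0,0,0,-1]])

```text
time_s: 52.85
ee_pos: [0.5088, 0.0931, 0.2382]
eef_rot: [-3.141, 0.001, 0.289]
force: [0.1, -0.2, -1.1]
grip_width: 0.0278
grip_force: 35.0
```

Call:
jog_arm(motion=[[0.0096,0.038,0,0,0,0,-1],[0.0096,0.038,0,0,0,0,-1],[0,0,0.03,0,0,0,-1],[0,0,0.03,0,0,0,-1],[0,0,0,0,0,0,-1]])

```text
time_s: 53.35
ee_pos: [0.5466, 0.0269, 0.1746]
eef_rot: [-3.139, 0.007, 0.288]
force: [0.8, 0.9, -1.7]
grip_width: 0.0277
grip_force: 35.0
```

```bash
python3 -c "
from h import *
go(.5503,.0278,.09,.29)"
```

```text
t 53.35 pos [0.5466 0.0269 0.1746] rpy [-3.1394  0.007   0.2881] q6 1.265 F [ 0.8  0.9 -1.7] M [-0.04  0.01  0.02] w 0.0277 gf 35.0
shift [0.0044 0.0004 0.0845] dist 0.0044 rz -0.0019
```

Call:
jog_arm(motion=[[0.001,0,0.02,0,0,0,-1],[0,0,0.02,0,0,0,-1],[0,0,0.015,0,0,0,-1],[0,0,0.01,0,0,0,-1],[0,0,0,0,0,0,-1]])

```text
time_s: 53.85
ee_pos: [0.5493, 0.0276, 0.1135]
eef_rot: [-3.141, 0.001, 0.289]
force: [0.7, 1.0, -1.7]
grip_width: 0.0276
grip_force: 35.0
```

Call:
jog_arm(motion=[[0,0,0.007,0,0,0,-1],[0,0,0.005,0,0,0,-1],[0,0,0,0,0,0,-1]])

```text
time_s: 54.15
ee_pos: [0.5493, 0.0275, 0.1014]
eef_rot: [-3.141, 0.001, 0.289]
force: [0.5, -1.2, -0.4]
grip_width: 0.0279
grip_force: 35.0
```

Call:
jog_arm(motion=[[0,0,0.004,0,0,0,-1],[0,0,0.004,0,0,0,-1],[0,0,0,0,0,0,-1]])

```text
time_s: 54.45
ee_pos: [0.5492, 0.0275, 0.0931]
eef_rot: [-3.141, 0.001, 0.288]
force: [-0.3, 0.2, -0.4]
grip_width: 0.0279
grip_force: 35.0
```

Call:
jog_arm(motion=[[0,0,0.004,0,0,0,-1],[0,0,0.002,0,0,0,-1],[0,0,0,0,0,0,-1]])

```text
time_s: 54.75
ee_pos: [0.5493, 0.0275, 0.0874]
eef_rot: [-3.141, 0.0, 0.288]
force: [-0.1, 0.2, -1.1]
grip_width: 0.0278
grip_force: 35.0
```

Releasing it just above the stack, then retreating toward the mat side, high up, for a final look.

Call:
jog_arm(motion=[[0,0,0,0,0,0,-0.1],[0,0,0,0,0,0,-0.1],[0,0,0,0,0,0,-0.1],[0,0,-0.03,0,0,0,-0.1],[0,0,-0.05,0,0,0,-0.1]])

```text
time_s: 55.25
ee_pos: [0.5481, 0.0275, 0.1662]
eef_rot: [-3.14, 0.005, 0.288]
force: [0.7, -0.8, 0.0]
grip_width: 0.0422
grip_force: 0.0
```

Call:
jog_arm(motion=[[0,0,-0.05,0,0,0,-0.1],[0,0,-0.05,0,0,0,-0.1],[0,0,-0.03,0,0,0,-0.1],[-0.04,0.02,0,0,0,0,-0.1],[-0.04,0.02,0,0,0,0,-0.1]])

```text
time_s: 55.75
ee_pos: [0.4835, -0.034, 0.2982]
eef_rot: [3.141, -0.001, 0.29]
force: [-0.1, -0.1, 0.5]
grip_width: 0.0422
grip_force: 0.0
```

Call:
jog_arm(motion=[[-0.035,0.03,0,0,0,0,-0.1],[-0.035,0.03,0,0,0,0,-0.1],[-0.03,0.035,0,0,0,0,-0.1],[-0.01,0.04,0,0,0,0,-0.1],[0,0.04,0,0,0,0,-0.1]])

```text
time_s: 56.25
ee_pos: [0.4276, -0.2346, 0.2987]
eef_rot: [3.14, -0.001, 0.287]
force: [0.3, 0.4, 0.2]
grip_width: 0.0424
grip_force: 0.0
```

```bash
python3 -c "
from h import *
go(.5503,.0278,.09,.29)
a=pieces('top5.png');b=shot('scene','scene5.png')
z=cv2.resize(a[160:250,260:350],(340,340),interpolation=cv2.INTER_CUBIC)
cv2.imwrite('pics/a9.png',np.vstack([np.hstack([a[:,:460][60:400],z]),b[140:380,:800][:, :640] if 0 else np.hstack([b[130:380],np.zeros((250,160,3),np.uint8)])]))"
```

```text
t 56.25 pos [ 0.4276 -0.2346  0.2987] rpy [ 3.140e+00 -1.300e-03  2.874e-01] q6 0.706 F [0.3 0.4 0.2] M [ 0.03 -0.05  0.02] w 0.0424 gf 0.0
shift [ 0.1918 -0.2172  0.2086] dist 0.2898 rz -0.0026
pc [166.3 221.7] 226.5 [0.519  0.3697] [0.0383 0.0481] yaw -1.571
```

View pics/a9.png

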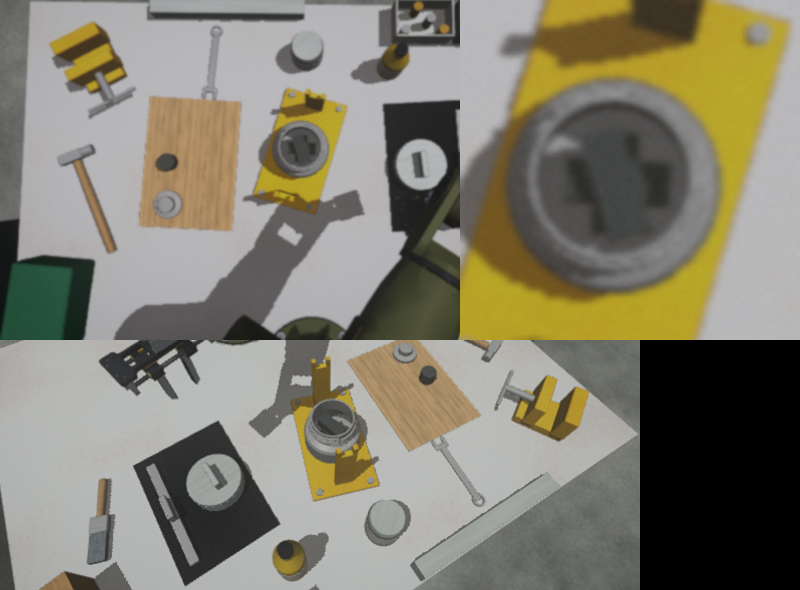

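All three pieces lie cross-stacked inside the barrel (zoom centre (612,180)). Bar and cap are flat on the mat, and the flange and plug haven't moved. Handing in.

```bash
python3 -c "
from h import *
print(ctrl.hand_in())"
```

```text
the job is handed in; nothing more can be done
None
```

The job is handed in: the bar and cap lie flat on the mat, all three tube pieces are in the barrel, and the flange and plug were left where they stood; it took about 56 s of the 210 s allowed, and hand-in returned no verdict.

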